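# Reload the shaker with fresh test trays, lock it down and start it

## Task

The shaker has finished its run: lift the used trays off it and lay them flat in the steel discard pan, and load all the fresh trays from the stack on the foam slab onto the shaker, one tray flat in each pocket. Then swing the hold-down frame shut over the trays and lock it with its wing fastener (push it in, then a quarter turn clockwise to the stop), and only when it is locked press the white start button right down and let it go. Leave the other things on the bench where they are.

Things in the scene. Friction and masses are not known exactly. Their poses are not given: they have to be found in the camera images.
- fresh0: Clear-white 60-well microtest tray, a flat plastic panel of the fresh stack (3 or 4, loosely squared one on another on a fixed white foam slab 95 x 120 x 12 mm; take them singly from the top). 57 mm (its x) by 83 mm (its y) by 10 mm thick, 30 g; origin at the centre of its underside, z up. Either end may point either way. None if absent.
- fresh1: Clear-white 60-well microtest tray, a flat plastic panel of the fresh stack (3 or 4, loosely squared one on another on a fixed white foam slab 95 x 120 x 12 mm; take them singly from the top). 57 mm (its x) by 83 mm (its y) by 10 mm thick, 30 g; origin at the centre of its underside, z up. Either end may point either way. None if absent.
- fresh2: Clear-white 60-well microtest tray, a flat plastic panel of the fresh stack (3 or 4, loosely squared one on another on a fixed white foam slab 95 x 120 x 12 mm; take them singly from the top). 57 mm (its x) by 83 mm (its y) by 10 mm thick, 30 g; origin at the centre of its underside, z up. Either end may point either way. None if absent.
- fresh3: Clear-white 60-well microtest tray, a flat plastic panel of the fresh stack (3 or 4, loosely squared one on another on a fixed white foam slab 95 x 120 x 12 mm; take them singly from the top). 57 mm (its x) by 83 mm (its y) by 10 mm thick, 30 g; origin at the centre of its underside, z up. Either end may point either way. None if absent.
- used0: Clear-white 60-well microtest tray, a flat plastic panel left on the shaker by the last run, at first in pocket0 (1 to 3 of the 4 are there; same make as the fresh ones). 57 mm (its x) by 83 mm (its y) by 10 mm thick, 30 g; origin at the centre of its underside, z up. Either end may point either way. None if absent.
- used1: Clear-white 60-well microtest tray, a flat plastic panel left on the shaker by the last run, at first in pocket1 (1 to 3 of the 4 are there; same make as the fresh ones). 57 mm (its x) by 83 mm (its y) by 10 mm thick, 30 g; origin at the centre of its underside, z up. Either end may point either way. None if absent.
- used2: Clear-white 60-well microtest tray, a flat plastic panel left on the shaker by the last run, at first in pocket2 (1 to 3 of the 4 are there; same make as the fresh ones). 57 mm (its x) by 83 mm (its y) by 10 mm thick, 30 g; origin at the centre of its underside, z up. Either end may point either way. None if absent.
- used3: Clear-white 60-well microtest tray, a flat plastic panel left on the shaker by the last run, at first in pocket3 (1 to 3 of the 4 are there; same make as the fresh ones). 57 mm (its x) by 83 mm (its y) by 10 mm thick, 30 g; origin at the centre of its underside, z up. Either end may point either way. None if absent.
- shaker: Orbital shaker, fixed: white housing, aluminium platform with 2 by 2 tray pockets, its top 70 mm above the bench. Origin on the bench under the platform's middle; local -x is the front (blue panel, latch), +x the back, z up; extent x -180 to 130, y -118 to 118 mm. The frame's hinge axis runs along its y at local x 118 mm, 86 mm above the bench.
- pocket0 (a point): Centre of a pocket's floor (shaker-local x -45, y -48 mm, z 70 mm; axes as the shaker). A tray lies in it with its 83 mm side along the shaker's y, between 5 mm high black ribs at its ends and corners, 2.5 mm play each side. Its long sides are free of ribs for 60 mm about the middle: fingers straddle it there along the shaker's x (33 mm between neighbouring trays).
- pocket1 (a point): Centre of a pocket's floor (shaker-local x -45, y 48 mm, z 70 mm; axes as the shaker). A tray lies in it with its 83 mm side along the shaker's y, between 5 mm high black ribs at its ends and corners, 2.5 mm play each side. Its long sides are free of ribs for 60 mm about the middle: fingers straddle it there along the shaker's x (33 mm between neighbouring trays).
- pocket2 (a point): Centre of a pocket's floor (shaker-local x 45, y -48 mm, z 70 mm; axes as the shaker). A tray lies in it with its 83 mm side along the shaker's y, between 5 mm high black ribs at its ends and corners, 2.5 mm play each side. Its long sides are free of ribs for 60 mm about the middle: fingers straddle it there along the shaker's x (33 mm between neighbouring trays).
- pocket3 (a point): Centre of a pocket's floor (shaker-local x 45, y 48 mm, z 70 mm; axes as the shaker). A tray lies in it with its 83 mm side along the shaker's y, between 5 mm high black ribs at its ends and corners, 2.5 mm play each side. Its long sides are free of ribs for 60 mm about the middle: fingers straddle it there along the shaker's x (33 mm between neighbouring trays).
- frame (a joint): Angle of the ladder-shaped aluminium hold-down frame, rad: 0 = shut, level, at its stop, its bars 2 mm above seated trays; 1.95 = thrown open past upright. Starts open. Stiff hinge: stays where it is left and takes about 1 to 3 N at its front rail to move.
- frame_edge (a point): Centre of the outer (when shut: upper) face of the frame's front rail, 224 mm from the hinge axis. Rail 24 mm wide, 8 mm thick, 236 mm long along the shaker's y. The wing fastener stands 31 mm out of this face within 20 mm of the middle; the bare rail beside it may be pushed. Axes turn with the frame: z out of this face, x towards the hinge, y along the rail.
- latch (a joint): Axial travel of the captive quarter-turn fastener in the front rail, m: 0 = sprung up, 0.007 = pushed right in (4 N at first, 7 N at the end). With the frame shut, the T-bar at its foot stands in a slotted keeper and can turn only when pushed in 5 mm or more; once turned it stays caught at about 0.004 when let go.
- wing (a joint): Turn of the fastener's wing head, rad: 0 = unlocked, T-bar along the slot, as at the start; grows clockwise seen from above (frame shut) to its stop at 1.57 = locked. Light friction (0.04 N m). If it is turned while the frame is open the T-bar will not enter the slot.
- wing_top (a point): Centre of the top of the black wing head: a bar 38 mm long (the point's y), 11 mm thick (its x), 18 mm tall, standing on a disc of 32 mm diameter. With the frame shut it points up, its top 121 mm above the bench (114 mm when pushed in). The point turns with the wing.
- start (a joint): Travel of the shaker's start button, m: 0 = up, 0.008 = pressed to its stop (about 6 N); springs back.
- start_top (a point): Centre of the top of the start button: round, white, 30 mm diameter, on the shaker's blue front panel, 76 mm above the bench; moves straight down.
- pan: Shallow open steel discard pan, loose, about 0.6 kg, outside 190 mm (its x) by 145 mm (its y) by 28 mm high, walls and floor 3 mm; origin at the centre of its underside.
- pipette: Bystander: hand pipette lying on the bench, about 210 mm long, 25 mm high. Leave it.
- bottle_a: Bystander: white reagent bottle, 36 mm diameter, 62 mm high. Leave it.
- bottle_b: Bystander: amber reagent bottle, 40 mm diameter, 70 mm high. Leave it.

How it is judged:
By the outcome, as a careful person would: the job done as asked, in the order asked, and still so for the second after the job is handed in, with the robot touching nothing.
Of fresh3, used0, used1, used2, used3 only 2 to 3 are there at a start; the rules pass over those that are not, and their reading is None.
At some moment in a run one of pan may be knocked a few centimetres aside while the robot is not near it.
Once in a run the grip may slacken for a moment while it holds something.
It also fails if it takes over 210 s, if anything falls off the work surface, if the arm or the gripper's body presses on something with over 40 N, if the wrist force passes 120 N, or if a joint passes its speed limit or range.

## Robot

A 7-joint arm with a two-finger parallel gripper is mounted at the origin on the work surface. World frame = base frame: x ahead of the robot, y to its left, z up, the work surface at z = 0. Lengths are in m, angles in rad, forces in N, time in s.
With the tool pointing down it reaches from about 0.425 to 0.8 m from the base axis. Payload 8.3 kg.
Tool frame: the origin (TCP) lies on the centre line of the jaws, within the pads' length; the fingertips stand manip.tip_reach ahead of it and the grasp point (between the pads) lies 6 mm ahead of it (manip.tip_reach is the distance from the TCP to the fingertips, in m); z points along the fingers, y is the line along which they close (so a half turn about z gives the same grasp; the last joint's range is limited). The gripper opens to 85 mm and grips with 20 to 120 N. Pads are 22 mm wide; open, the fingers measure 114 mm over their backs; the gripper's body (76 mm by 85 mm) begins 54 mm behind the grasp point. The pads swing forward as they close: fully open they stand 13 mm farther back than shut.
Start: joints at [-1.218, 0.383, 0.016, 1.37, -0.006, 1.388, -0.046], TCP at [0.252, 0.572, 0.256] pointing down, gripper open.
Joint ranges: [-2.95, 2.95], [-0.25, 2.06], [-1.52, 1.56], [0.18, 2.33], [-1.44, 4.58], [0.02, 2.06], [-3.01, 3.01]. Speed limits (rad/s): [2.39, 2.39, 3.01, 3.01, 3.14, 3.14, 3.14].

## Interface

Orientations are given as a unit quaternion [x, y, z, w].
In Python, from station import manip gives the robot as it stands.
- The arm moves only by the tool servo_tool, never from a script. Its argument "increments" is a list of rows, each a list of 3 entries, a list of its own where there are three numbers: the shift along the tool's x, y, z in units of 10 cm (1.0 is 10 cm), then the turn, a rotation vector about the tool's x, y, z in units of 360 degrees (1.0 is 360 degrees), then the opening, from 0 (shut) to 1 (fully open). A call has 1 to 5 rows; each row is the pose to reach, as a shift and turn from the pose commanded when the call began, along the tool's axes at that moment, turning the shorter way round; what a row does not reach only later rows make up. A row lasts 1/10 s, in which the tool goes at most 50 mm and 8.59 degrees, less where a joint would pass 70% of its speed; a pose out of reach is approached as far as the arm can. A call with a number of a shift or a turn outside -1 to 1 is refused whole. A call with a gripper value outside its range is refused whole. The fingers move at their own pace and stop on an object; the grip force is fixed at half the most. Time passes only in rows, so rows that repeat a pose let the fingers close. It gives the time, the measured TCP pose, the force, the opening and the grip force at its end, in the units of the state.
- manip.state(): the state, without advancing time (a new reading comes with each control period).
- manip.snapshot(name): name is "scene" or "top"; returns (picture, depth): 480x640x3 uint8, blue, green, red; 480x640 float32, m along the optical axis (not along the pixel's ray), 0 where there is no reading.
- manip.camera_info(name): a dict with "camera_matrix" (3x3 intrinsics, pixels), "xyz" and "orientation" of the camera in the world. Camera axes: x right, y down, z forward; pixel columns grow to the right and rows downward; lengths in m; the calibration is good to about 2 mm. A picture is of the moment at which its call begins. camera_info takes no time and is no camera call.
- manip.hand_in(): hands the job in; it is judged then, once.
The state is a dict: "time": time; "joint_pos": joint angles; "dq": joint speeds; "joint_torque": joint torques, N m; "tcp_pos": TCP position; "ee_rot": TCP orientation; "force": force on the tool from outside, world axes, zero at the start; "wrist_torque": the same for the moment, N m; "width": opening from 0.0 (shut) to 1.0 (fully open); "finger_force": force on a finger pad.
Only numpy, scipy, OpenCV 4.12 (cv2) and the standard library are available. Lean on these libraries where they do the work, as an engineer would, in place of code of your own. Each camera call takes 0.05 s, during which the arm holds its last target. There are 200 camera calls.

## Working session

There is one attempt and no reset: what is moved stays moved. The work goes in short steps, Python scripts to look and compute and a tool call to move; the robot and the scene stay as the last step left them, time stands still between calls to the robot, and variables do not carry over. Pictures are saved under pics/ and viewed, at most 17 in all, crops included, and the job is handed in when it is done.

Besides the shell and the picture viewer there is one more tool, called after "Call:" in YAML: its name, and indented under it one key for each argument. servo_tool: Moves the arm, as the interface text tells. Its arguments: {"type":"object","properties":{"increments":{"type":"array"}},"required":["increments"]}

```bash
mkdir -p pics; ls; python3 - <<'E'
from station import manip
import cv2,numpy as np
print(manip.state(), manip.tip_reach)
for n in("scene","top"):
    p,d=manip.snapshot(n); cv2.imwrite(f"pics/{n}0.png",p); np.savez(f"pics/{n}0.npz",p=p,d=d); print(n,manip.camera_info(n), (d>0).mean())
E
```

```text
pics
{'time': 0.0, 'joint_pos': array([-1.2179195 ,  0.38425494,  0.01640144,  1.37118618, -0.00630814,
        1.38816033, -0.04648883]), 'dq': array([-0.00070448,  0.00108649, -0.00228404,  0.00137253,  0.00107226,
       -0.0001264 ,  0.00121712]), 'joint_torque': array([-4.32542956e-04, -6.27583838e+01,  8.43816139e-01, -3.71839499e+01,
        1.64856005e-02,  1.34698633e-02,  1.48926307e-05]), 'tcp_pos': array([0.25223333, 0.57134624, 0.25525405]), 'ee_rot': array([ 2.06370776e-01,  9.78473374e-01, -9.62292852e-04, -1.83409275e-04]), 'force': array([ 0.34212518, -0.07457481, -0.34950184]), 'wrist_torque': array([ 0.04082381,  0.00562361, -0.02485753]), 'finger_force': 0.0, 'width': 0.9958627151583241} 0.025
scene {'camera_matrix': array([[619.06357557,   0.        , 308.12944194],
       [  0.        , 619.06357557, 242.72915676],
       [  0.        ,   0.        ,   1.        ]]), 'xyz': array([ 1.32484747, -0.51979531,  0.91825218]), 'orientation': array([ 0.79616169,  0.45042281, -0.19937373, -0.35141994])} 0.9959635416666667
top {'camera_matrix': array([[583.58281404,   0.        , 313.23522023],
       [  0.        , 583.58281404, 239.92919271],
       [  0.        ,   0.        ,   1.        ]]), 'xyz': array([ 0.46105702, -0.02563237,  1.25692342]), 'orientation': array([-0.70406038,  0.70890843, -0.03786113,  0.01772998])} 0.9959342447916667
```

View pics/top0.png

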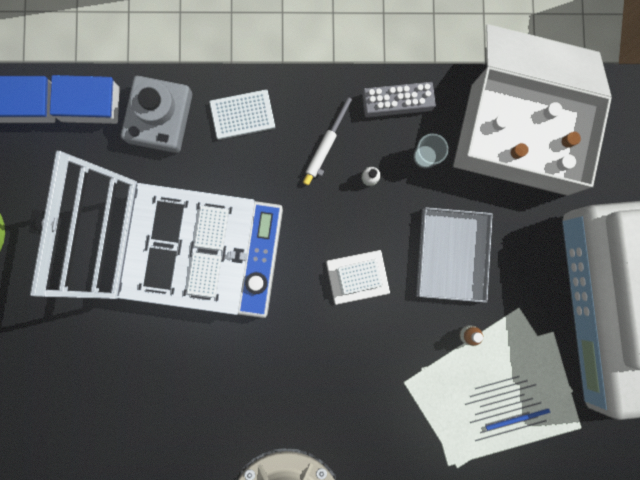

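View pics/scene0.png

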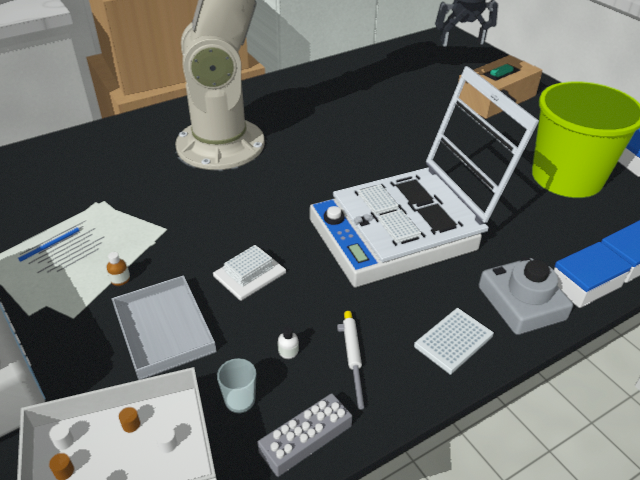

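The top view shows:
- The shaker is on the left, with the frame open at about (85,225).
- Used trays are in the front column at about (210,228) and (203,275). The back pockets are empty.
- The wing latch keeper is near (235,254), the start button at (256,284), the stack at (358,277) and the pan at (455,255).

The scene view agrees. Next I measure these.

```bash
cat > h.py <<'E'
from station import manip
import cv2,numpy as np
from scipy.spatial.transform import Rotation as R
def snap(n,tag):
    p,d=manip.snapshot(n); cv2.imwrite(f"pics/{n}{tag}.png",p); np.savez(f"pics/{n}{tag}.npz",p=p,d=d); return p,d
def load(n,tag):
    z=np.load(f"pics/{n}{tag}.npz"); return z['p'],z['d']
def world(n,d):
    c=manip.camera_info(n);K=c["camera_matrix"];v,u=np.mgrid[:480,:640]
    P=np.stack([(u-K[0,2])/K[0,0]*d,(v-K[1,2])/K[1,1]*d,d],-1)
    W=P@R.from_quat(c["orientation"]).as_matrix().T+c["xyz"]; W[d==0]=np.nan; return W
def ray(n,uv,z):
    c=manip.camera_info(n);K=c["camera_matrix"];uv=np.atleast_2d(np.float64(uv))
    r=np.c_[(uv-K[:2,2])/[K[0,0],K[1,1]],np.ones(len(uv))]@R.from_quat(c["orientation"]).as_matrix().T
    return c["xyz"]+r*((z-c["xyz"][2])/r[:,2])[:,None]
def rect(xy):
    (c,s,a)=cv2.minAreaRect(np.float32(xy*1000)); return np.round(c,1),np.round(s,1),round(a,2)
E
python3 - <<'E'
from h import *
for n in("top","scene"):
    p,d=load(n,"0");W=world(n,d);hsv=cv2.cvtColor(p,cv2.COLOR_BGR2HSV)
    x,y,z=np.moveaxis(W,-1,0)
    print(n,"bench z",np.nanmedian(z[(x>.3)&(x<.6)&(y>-.1)&(y<.05)]))
    st=(x>.28)&(x<.48)&(y>-.22)&(y<-.04)&(z>.006)
    print("stack z hist",np.histogram(z[st],bins=np.arange(.0,.07,.004)))
    zt=np.nanmax(z[st]); 
    for a,b in((.007,.017),(np.nanpercentile(z[st],99)-.006,.08)):
        m=st&(z>a)&(z<b); print(rect(W[m][:,:2]),m.sum(),np.median(z[m]))
    pn=(x>.28)&(x<.6)&(y>-.46)&(y<-.19)&(z>.02)&(z<.035); print("pan",rect(W[pn][:,:2]),pn.sum())
    sh=(x>.25)&(x<.65)&(y>.05)&(y<.45)
    print("sh hist",np.histogram(z[sh],bins=np.arange(.04,.13,.004)))
    b=sh&(hsv[...,0]>100)&(hsv[...,0]<125)&(hsv[...,1]>130)&(z>.04); print("blue",rect(W[b][:,:2]),b.sum(),np.median(z[b]))
    pl=sh&(z>.05)&(z<.078)&(y<.37); print("plat",rect(W[pl][:,:2]))
    tr=sh&(z>.0755)&(z<.086)&(hsv[...,2]>120)&(y<.26); print("trays",np.median(W[tr],0),tr.sum())
    bt=sh&(z>.062)&(y<.16); print("btn?",np.histogram(z[bt],bins=np.arange(.06,.13,.004)))
E
python3 - <<'E'
import cv2
p=cv2.imread('pics/top0.png');a=cv2.resize(p[140:325,25:395],None,fx=2.1,fy=2.1,interpolation=cv2.INTER_CUBIC);cv2.imwrite('pics/c0.png',a);print(a.shape)
E
```

```text
top bench z 0.0017810562134750185
stack z hist (array([  0, 139, 211, 369,  83,  23,   8,  12,  21,  40, 290, 168,   8,
         0,   0,   0,   0]), array([0.   , 0.004, 0.008, 0.012, 0.016, 0.02 , 0.024, 0.028, 0.032,
       0.036, 0.04 , 0.044, 0.048, 0.052, 0.056, 0.06 , 0.064, 0.068]))
(array([ 381.2, -130. ]), array([178.9, 196.4]), 89.58) 668 0.012833120216536487
(array([ 463.1, -159.4]), array([83.7, 31.1]), 89.63) 388 0.04382035051953814
pan (array([ 476.7, -310.2]), array([243.7, 268.1]), 84.89) 531
sh hist (array([   1,   13,  219,  741,  301,   66,  837, 5636, 4106, 1275, 1432,
        312,  149,  196,  294,  126,   13,    6,   10,    4,    8,    5]), array([0.04 , 0.044, 0.048, 0.052, 0.056, 0.06 , 0.064, 0.068, 0.072,
       0.076, 0.08 , 0.084, 0.088, 0.092, 0.096, 0.1  , 0.104, 0.108,
       0.112, 0.116, 0.12 , 0.124, 0.128]))
blue (array([517.8,  70. ]), array([219.1,  38.6]), 0.33) 826 0.05460780671454202
plat (array([537. , 175.6]), array([283.6, 235.9]), 81.7)
trays [0.52602797 0.15069859 0.0807019 ] 2726
btn? (array([  36,  345, 1722, 1265,  676,  898,  176,    3
[... 830 characters left out ...]
176,   21,    8,   12,   10,    4,    9,   10]), array([0.04 , 0.044, 0.048, 0.052, 0.056, 0.06 , 0.064, 0.068, 0.072,
       0.076, 0.08 , 0.084, 0.088, 0.092, 0.096, 0.1  , 0.104, 0.108,
       0.112, 0.116, 0.12 , 0.124, 0.128]))
blue (array([519.4,  68.9]), array([222.5,  37.7]), 0.04) 456 0.053246992381446756
plat (array([533.4, 187.3]), array([290. , 241.8]), 86.33)
trays [0.53420758 0.14825136 0.0795647 ] 1507
btn? (array([  85,  389, 1447,  429,  578,  439,   10,    0,    0,    0,    0,
          0,    0,    0,    0,    0,    0]), array([0.06 , 0.064, 0.068, 0.072, 0.076, 0.08 , 0.084, 0.088, 0.092,
       0.096, 0.1  , 0.104, 0.108, 0.112, 0.116, 0.12 , 0.124, 0.128]))
(388, 777, 3)
```

View pics/c0.png

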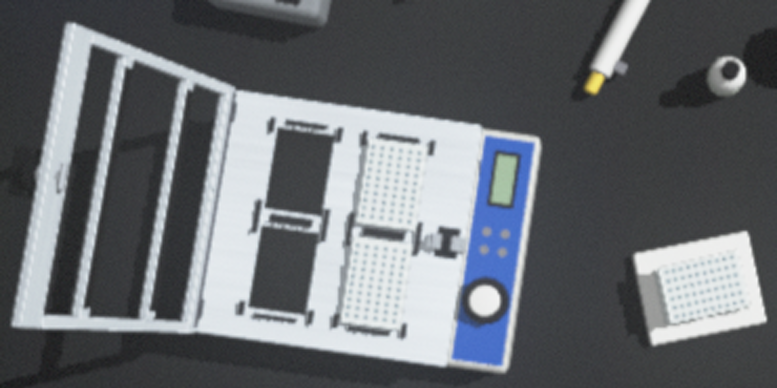

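```bash
cat > m.py <<'E'
from h import *
def blobs(n,mask,z,amin,amax=1e9):
    cs,_=cv2.findContours(mask.astype(np.uint8)*255,cv2.RETR_EXTERNAL,cv2.CHAIN_APPROX_NONE);o=[]
    for c in cs:
        a=cv2.contourArea(c)
        if amin<a<amax: o.append(ray(n,c[:,0],z)[:,:2])
    return o
E
python3 - <<'E'
from m import *
for n in("top","scene"):
    p,d=load(n,"0");W=world(n,d);hsv=cv2.cvtColor(p,cv2.COLOR_BGR2HSV);H,S,V=cv2.split(hsv)
    x,y,z=np.moveaxis(W,-1,0)
    print(n)
    sh=(x>.38)&(x<.68)&(y>.05)&(y<.36)&(z>.06)
    for b in blobs(n,sh&(V<70),.07,60): print(" floor",rect(b))
    blue=sh&(H>100)&(H<125)&(S>110)
    bl=(x>.38)&(x<.68)&(y>.03)&(y<.15)&(z>.03)&(H>100)&(H<125)&(S>110)
    for b in blobs(n,bl,.062,200): print(" blue",rect(b))
    hull=cv2.convexHull(np.argwhere(bl)[:,::-1].astype(np.int32)); hm=cv2.fillConvexPoly(np.zeros((480,640),np.uint8),hull,1)>0
    for b in blobs(n,hm&(S<60)&(V>150)&(z>.065),.076,60): print(" btn",rect(b),np.round(cv2.minEnclosingCircle(np.float32(b*1000)),1) if 0 else cv2.minEnclosingCircle(np.float32(b*1000)))
    st=(x>.36)&(x<.56)&(y>-.24)&(y<-.07)
    t=st&(z>.036)
    print(" stacktop depth",rect(W[t][:,:2]),np.median(z[t]))
    for b in blobs(n,t,.042,60): print(" stack ray",rect(b))
    f=st&(z>.007)&(z<.02)
    for b in blobs(n,st&(z>.007),.012,60): print(" slab+stack",rect(b))
    pn=(x>.37)&(x<.64)&(y>-.44)&(y<-.19)&(z>.022)&(z<.035); print(" pan depth rim",rect(W[pn][:,:2]))
    pn=(x>.37)&(x<.64)&(y>-.44)&(y<-.19)&(z>.0)&(V>75)
    for b in blobs(n,pn,.028,500): print(" pan ray",rect(b))
E
```

```text
top
 floor (array([485.9, 253.3]), array([48.5, 46.5]), 81.39)
 floor (array([594.5, 237.4]), array([49.1, 72.7]), 80.05)
 floor (array([567.6, 357.7]), array([  4.2, 209.6]), 81.52)
 floor (array([609.2, 414.2]), array([  5.3, 171.1]), 81.53)
 blue (array([436. ,  62.4]), array([47. , 53.7]), 81.75)
 blue (array([547. ,  45.9]), array([ 47., 158.]), 81.64)
 btn (array([467.7,  57.3]), array([26.1, 28.1]), 89.94) ((468.1374816894531, 57.39984893798828), 14.73630428314209)
 stacktop depth (array([ 481.1, -157.2]), array([56.9, 82.5]), 12.97) 0.04317047997435619
 stack ray (array([ 481.1, -156.9]), array([56.7, 82.5]), 12.83)
 slab+stack (array([ 480.5, -156.1]), array([ 94.5, 119.8]), 10.77)
 pan depth rim (array([ 520.8, -346. ]), array([224.2, 244.9]), 64.86)
 pan ray (array([ 526.6, -361.3]), array([152.6, 194.6]), 85.15)
scene
 floor (array([552.7, 237.9]), array([ 59.2, 178.9]), 81.35)
 floor (array([474.1, 425.1]), array([  8.6, 220.3]), 81.41)
 floor (array([397.7, 571.8]), array([ 11.1, 187.6]), 81.54)
 blue (array([527.3,  43.1]), array([ 48.7, 220.2]), 81.81)
 btn (array([476.4,  52.8]), array([27.8, 40. ]), 63.78) ((475.6102294921875, 51.23426818847656), 20.706560134887695)
 stacktop depth (array([ 483.8, -157.8]), array([61.5, 84.4]), 10.4) 0.04160714850800823
 stack ray (array([ 485.9, -159.3]), array([61.7, 86.5]), 12.26)
 slab+stack (array([ 481.2, -158.1]), array([107.9, 122. ]), 11.25)
 pan depth rim (array([ 503.4, -311.7]), array([243.2, 253. ]), 84.69)
 pan ray (array([ 538.4, -365.8]), array([146.5, 214.3]), 84.65)
 pan ray (array([ 504.6, -208.6]), array([112.1,  48.5]), 0.59)
```

```bash
python3 - <<'E'
from m import *
a=np.radians(81.55);u=np.array([np.cos(a),np.sin(a)]);v=np.array([-u[1],u[0]])
q=lambda t:np.round(np.percentile(t,[0,1,3,50,97,99,100])*1000,1)
for n in("top","scene"):
    p,d=load(n,"0");W=world(n,d);hsv=cv2.cvtColor(p,cv2.COLOR_BGR2HSV);H,S,V=cv2.split(hsv)
    x,y,z=np.moveaxis(W,-1,0);xl=W[...,:2]@u;yl=W[...,:2]@v
    print(n)
    sh=(x>.38)&(x<.72)&(y>.0)&(y<.30)
    m=sh&(z>.062)&(z<.08); print(" edge yl",q(yl[m]),"front xl",q(xl[m])[:3])
    c0=np.array([.534,.19]) # rough
    for k,(lx,ly) in enumerate([(-45,-48),(-45,48),(45,-48),(45,48)]):
        c=c0+lx/1e3*u+ly/1e3*v
        box=(abs(xl-c@u)<.040)&(abs(yl-c@v)<.055)
        if k<2:
            m=box&(z>.0762)&(z<.084)&(V>110)
        else: m=box&(V<80)
        print(" pocket",k,"xl",q(xl[m]),"yl",q(yl[m]),"z",np.round(np.median(z[m]),4),m.sum())
        for b in blobs(n,m,.08 if k<2 else .07,100): print("   ray",np.round([(b@u).min()*1e3,(b@u).max()*1e3,(b@v).min()*1e3,(b@v).max()*1e3],1),rect(b))
E
python3 - <<'E'
import cv2
p=cv2.imread('pics/top0.png');a=cv2.resize(p[180:320,115:290],None,fx=4.2,fy=4.2,interpolation=cv2.INTER_NEAREST);cv2.imwrite('pics/c1.png',a)
E
```

```text
top
 edge yl [-624.4 -621.5 -617.4 -505.4 -394.6 -390.1 -387.6] front xl [102.5 118.8 145. ]
 pocket 0 xl [181.7 185.8 199.5 228.4 256.  257.2 261.1] yl [-601.5 -600.  -593.2 -548.9 -495.9 -494.2 -493.4] z 0.0808 1100
   ray [ 199.1  258.  -594.3 -512.1] (array([580.8, 144.8]), array([58.8, 82.2]), 81.48)
 pocket 1 xl [181.7 187.  202.5 228.9 256.4 257.8 261.3] yl [-507.  -498.7 -497.  -457.1 -417.7 -413.  -402.7] z 0.0809 1062
   ray [ 201.   260.  -498.8 -416.3] (array([486.3, 160.8]), array([58.9, 82.3]), 81.07)
 pocket 2 xl [295.3 296.4 297.4 321.3 345.2 346.1 347.9] yl [-590.3 -589.3 -587.8 -551.8 -509.4 -503.5 -493.5] z 0.0715 947
   ray [ 295.8  347.1 -590.2 -515.8] (array([594.2, 236.7]), array([51.1, 74.5]), 81.68)
 pocket 3 xl [295.4 296.6 297.6 321.3 345.  345.9 347.1] yl [-505.6 -504.4 -493.3 -457.6 -421.9 -420.2 -419.6] z 0.0716 952
   ray [ 296.1  346.9 -493.8 -419.5] (array([498.9, 250.8]), array([50.8, 74.2]), 81.4)
scene
 edge yl [-628.5 -625.6 -624.  -526.7 -398.8 -392.5 -386.4] front xl [103.4 116.5 141.4]
 pocket 0 xl [182.1 186.5 201.5 227.7 255.9 257.6 260.2] yl [-602.  -597.6 -595.2 -552.2 -496.1 -494.5 -493.3] z 0.0796 818
   ray [ 196.5  257.4 -604.1 -513. ] (array([585.8, 143.8]), array([60.2, 91.8]), 79.31)
 pocket 1 xl [183.4 198.7 202.  228.3 256.3 257.6 260.2] yl [-507.  -502.8 -501.  -462.3 -420.2 -416.9 -413.9] z 0.0797 638
   ray [ 198.5  259.  -508.3 -417.7] (array([491.5, 158. ]), array([59.9, 90.3]), 82.49)
 pocket 2 xl [283.5 285.6 287.3 318.  344.3 346.5 351.3] yl [-603.  -601.5 -599.6 -551.7 -496.4 -494.3 -493.3] z 0.0706 733
   ray [ 286.3  346.2 -601.  -488.3] (array([585.2, 232.9]), array([ 59.7, 112.6]), 81.36)
 pocket 3 xl [285.  286.  288.6 318.8 344.9 347.9 351.3] yl [-506.6 -505.3 -503.1 -459.8 -415.6 -412.9 -409.3] z 0.0704 548
   ray [ 286.6  346.1 -506.  -409.4] (array([499.7, 246. ]), array([59. , 96.7]), 80.73)
```

View pics/c1.png

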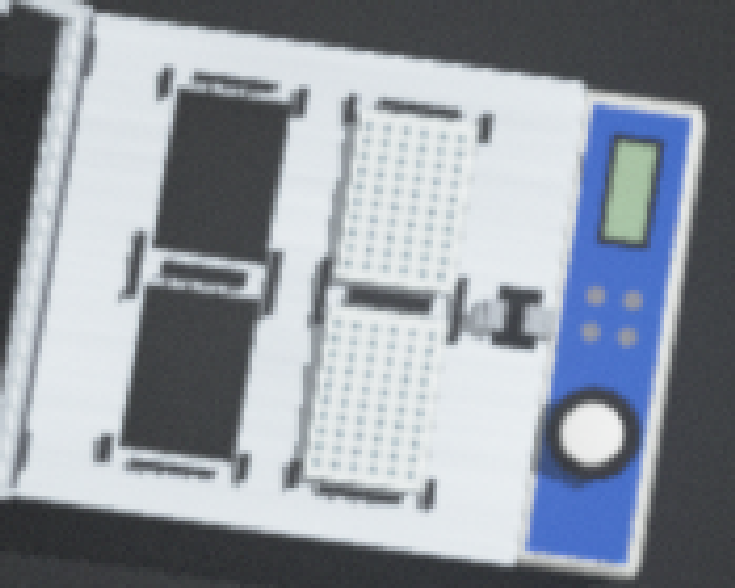

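The crop shows used trays in the right-hand pockets, two empty pockets with black floors, the keeper at about (515,318) and the button at about (590,432). The stack holds 3 trays (top at 42 mm). Moving to used tray 0.

```bash
cat > g.py <<'E'
# usage: g.py x y z closing_deg  (world mm) -> shift (10cm) & turn in tool axes; g.py L xl yl z deg for shaker u,v frame
import sys
from h import *
s=manip.state();a=sys.argv[1:]
A=np.radians(81.5);u=np.array([np.cos(A),np.sin(A)]);v=np.array([-u[1],u[0]])
L=a[0]=='L'
if L:a=a[1:]
x,y,z,deg=map(float,a); 
if L: x,y=(x*u+y*v)
T=R.from_quat(s["ee_rot"]);c=np.radians(deg)
Y=np.array([np.cos(c),np.sin(c),0]);Z=np.array([0,0,-1.]);G=R.from_matrix(np.c_[np.cross(Y,Z),Y,Z])
dp=T.inv().apply(np.array([x,y,z])/1000-s["tcp_pos"])*10
r=min(((T.inv()*G*R.from_euler('z',k,degrees=True)).as_rotvec()/2/np.pi for k in(0,180)),key=np.linalg.norm)
p=s["tcp_pos"]
print("t",round(s["time"],2),"tcp",np.round(p*1e3,1),"xl,yl",np.round([p[:2]@u*1e3,p[:2]@v*1e3],1),"F",np.round(s["force"],1),"w",round(s["width"]*85,1),"ff",round(s["finger_force"],1),"q7",round(s["joint_pos"][6],2))
print("shift",np.round(dp,4),"turn",np.round(r,4))
E
python3 g.py L 228.5 -553.5 200 81.5
```

```text
t 0.1 tcp [252.3 571.4 255.3] xl,yl [ 602.4 -165. ] F [1.  0.2 0.5] w 84.8 ff 0.0 q7 -0.05
shift [-4.7345 -2.5785  0.5583] turn [-0.0003 -0.     -0.0426]
```

Call:
servo_tool:
  increments:
    - [[0,0,-1.0],[0,0,-0.0425],1]
    - [[0,0,-1.0],[0,0,-0.0425],1]
    - [[0,0,-1.0],[0,0,-0.0425],1]
    - [[0,0,-1.0],[0,0,-0.0425],1]

```text
time: 0.5
tcp_pos: [0.2526, 0.5722, 0.3576]
ee_rot: [0.074, 0.997, 0.001, 0.0]
force: [0.1, 1.0, -1.7]
width: 1.006
finger_force: 0.0
```

Call:
servo_tool:
  increments:
    - [[-0.6,-1.0,-0.5],[0,0,0],0.85]
    - [[-0.6,-1.0,-0.5],[0,0,0],0.85]
    - [[-0.6,-1.0,-0.5],[0,0,0],0.85]
    - [[-0.6,-1.0,-0.5],[0,0,0],0.85]

```text
time: 0.9
tcp_pos: [0.2999, 0.4606, 0.4077]
ee_rot: [0.078, 0.997, 0.0, 0.001]
force: [-0.1, 1.5, -0.4]
width: 0.848
finger_force: 0.0
```

Call:
servo_tool:
  increments:
    - [[-0.9,-1.0,0],[0,0,0],0.85]
    - [[-0.9,-1.0,0],[0,0,0],0.85]
    - [[-0.9,-1.0,0],[0,0,0],0.85]
    - [[-0.9,-1.0,0],[0,0,0],0.85]

```text
time: 1.3
tcp_pos: [0.3743, 0.3472, 0.405]
ee_rot: [0.079, 0.997, -0.001, -0.0]
force: [0.5, 0.2, 0.0]
width: 0.851
finger_force: 0.0
```

Call:
servo_tool:
  increments:
    - [[-1.0,-0.9,0],[0,0,0],0.85]
    - [[-1.0,-0.9,0],[0,0,0],0.85]
    - [[-1.0,-0.9,0],[0,0,0],0.85]
    - [[-1.0,-0.9,0],[0,0,0],0.85]

```text
time: 1.7
tcp_pos: [0.4592, 0.2438, 0.4045]
ee_rot: [0.078, 0.997, -0.002, -0.001]
force: [-0.6, 0.5, -0.8]
width: 0.849
finger_force: 0.0
```

Call:
servo_tool:
  increments:
    - [[-1.0,-0.8,1.0],[0,0,0],0.85]
    - [[-1.0,-0.8,1.0],[0,0,0],0.85]
    - [[-1.0,-0.8,1.0],[0,0,0],0.85]
    - [[-1.0,-0.8,1.0],[0,0,0],0.85]

```text
time: 2.1
tcp_pos: [0.5437, 0.1508, 0.3005]
ee_rot: [0.077, 0.997, -0.003, -0.003]
force: [-0.3, 0.3, -0.1]
width: 0.851
finger_force: 0.0
```

```bash
python3 g.py L 228.5 -553.5 120 81.5
```

```text
t 2.1 tcp [543.7 150.8 300.5] xl,yl [ 229.5 -515.4] F [-0.3  0.3 -0.1] w 72.3 ff 0.0 q7 1.15
shift [-0.3925  0.002   1.8028] turn [-0.0009 -0.001  -0.0008]
```

Call:
servo_tool:
  increments:
    - [[-0.4,0,1.0],[-0.0009,-0.001,-0.0008],0.8]
    - [[-0.4,0,1.0],[-0.0009,-0.001,-0.0008],0.8]
    - [[-0.4,0,1.0],[-0.0009,-0.001,-0.0008],0.8]
    - [[-0.4,0,1.0],[-0.0009,-0.001,-0.0008],0.8]

```text
time: 2.5
tcp_pos: [0.5818, 0.1495, 0.204]
ee_rot: [0.071, 0.997, 0.002, 0.001]
force: [0.1, -0.0, 0.5]
width: 0.8
finger_force: 0.0
```

Call:
servo_tool:
  increments:
    - [[0,0,0.4],[0,0,0],0.78]
    - [[0,0,0.8],[0,0,0],0.78]
    - [[0,0,0.8],[0,0,0],0.78]
    - [[0,0,0.8],[0,0,0],0.78]

```text
time: 2.9
tcp_pos: [0.5842, 0.1497, 0.1286]
ee_rot: [0.071, 0.997, 0.003, 0.004]
force: [0.8, -0.2, 0.4]
width: 0.78
finger_force: 0.0
```

```bash
python3 g.py L 228.5 -553.5 95 81.5; python3 - <<'E'
from h import *
a=snap("scene","1")[0];cv2.imwrite("pics/c2.png",cv2.resize(a[120:300,290:500],None,fx=3.3,fy=3.3,interpolation=cv2.INTER_CUBIC))
E
```

```text
t 2.9 tcp [584.2 149.7 128.6] xl,yl [ 234.4 -555.7] F [ 0.8 -0.2  0.4] w 66.3 ff 0.0 q7 1.24
shift [ 0.0244 -0.0613  0.3358] turn [0.0011 0.0012 0.0009]
```

View pics/c2.png

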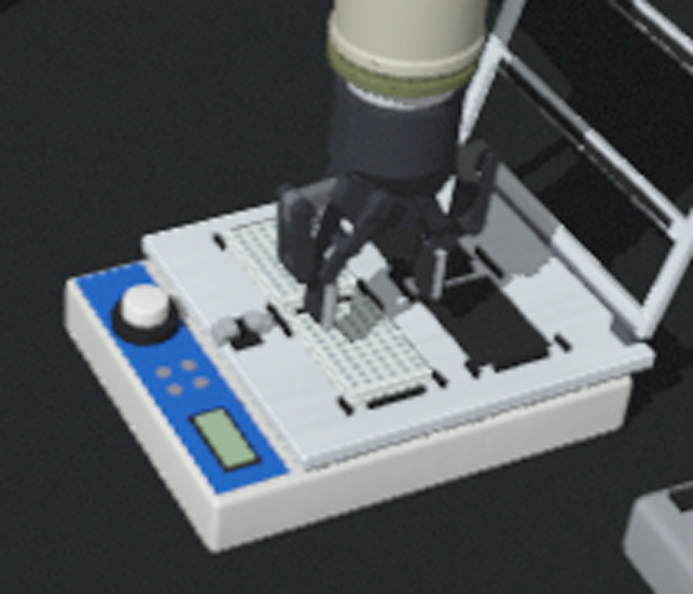

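The fingers straddle the near-back tray (pocket 0) at about (360,300), clear of the ribs. Descending.

Call:
servo_tool:
  increments:
    - [[0.024,-0.06,0.15],[0.0011,0.0012,0.0009],0.78]
    - [[0.024,-0.06,0.25],[0.0011,0.0012,0.0009],0.78]
    - [[0.024,-0.06,0.25],[0.0011,0.0012,0.0009],0.78]
    - [[0.024,-0.06,0.25],[0.0011,0.0012,0.0009],0.78]

```text
time: 3.35
tcp_pos: [0.5807, 0.1429, 0.1013]
ee_rot: [0.075, 0.997, -0.001, -0.001]
force: [-0.3, 0.2, 0.2]
width: 0.778
finger_force: 0.0
```

```bash
python3 g.py L 228.5 -553.5 95 81.5
```

```text
t 3.35 tcp [580.7 142.9 101.3] xl,yl [ 227.2 -553.2] F [-0.3  0.2  0.2] w 66.1 ff 0.0 q7 1.24
shift [-0.0027  0.0133  0.0629] turn [-0.0002 -0.0002 -0.0002]
```

Step down gently to find the platform with the tips.

Call:
servo_tool:
  increments:
    - [[0,0.013,0.06],[0,0,0],0.78]
    - [[0,0.013,0.06],[0,0,0],0.78]
    - [[0,0.013,0.06],[0,0,0],0.78]

```text
time: 3.65
tcp_pos: [0.5809, 0.1444, 0.0951]
ee_rot: [0.075, 0.997, -0.001, -0.001]
force: [0.2, -0.6, -0.0]
width: 0.777
finger_force: 0.0
```

Call:
servo_tool:
  increments:
    - [[0,0,0.02],[0,0,0],0.78]
    - [[0,0,0.02],[0,0,0],0.78]
    - [[0,0,0.02],[0,0,0],0.78]

```text
time: 3.95
tcp_pos: [0.5809, 0.1442, 0.0932]
ee_rot: [0.075, 0.997, -0.001, -0.001]
force: [-0.0, -0.6, 0.3]
width: 0.778
finger_force: 0.0
```

Call:
servo_tool:
  increments:
    - [[0,0,0.02],[0,0,0],0.78]
    - [[0,0,0.02],[0,0,0],0.78]
    - [[0,0,0.02],[0,0,0],0.78]

```text
time: 4.25
tcp_pos: [0.5809, 0.1442, 0.0911]
ee_rot: [0.075, 0.997, -0.001, -0.001]
force: [0.3, -0.4, 0.1]
width: 0.78
finger_force: 0.0
```

Call:
servo_tool:
  increments:
    - [[0,0,0.02],[0,0,0],0.78]
    - [[0,0,0.02],[0,0,0],0.78]

```text
time: 4.45
tcp_pos: [0.5808, 0.1442, 0.0889]
ee_rot: [0.075, 0.997, -0.001, -0.001]
force: [0.4, -0.3, -1.1]
width: 0.782
finger_force: 0.0
```

Call:
servo_tool:
  increments:
    - [[0,0,0.015],[0,0,0],0.78]
    - [[0,0,0.015],[0,0,0],0.78]

```text
time: 4.65
tcp_pos: [0.581, 0.1442, 0.0884]
ee_rot: [0.075, 0.997, -0.0, -0.001]
force: [-2.9, -1.4, 7.0]
width: 0.776
finger_force: 3.1
```

Call:
servo_tool:
  increments:
    - [[0,0,0.015],[0,0,0],0.78]
    - [[0,0,0.015],[0,0,0],0.78]

```text
time: 4.85
tcp_pos: [0.5811, 0.1442, 0.0883]
ee_rot: [0.075, 0.997, -0.0, -0.0]
force: [-7.5, -2.4, 18.2]
width: 0.777
finger_force: 9.1
```

Call:
servo_tool:
  increments:
    - [[0,0,-0.075],[0,0,0],0.78]
    - [[0,0,-0.075],[0,0,0],0.6]
    - [[0,0,-0.075],[0,0,0],0.5]
    - [[0,0,-0.075],[0,0,0],0.5]
    - [[0,0,-0.075],[0,0,0],0.5]

```text
time: 5.35
tcp_pos: [0.5818, 0.1444, 0.0956]
ee_rot: [0.075, 0.997, -0.0, 0.0]
force: [-4.1, -1.3, 14.7]
width: 0.641
finger_force: 61.4
```

Call:
servo_tool:
  increments:
    - [[0,0,0],[0,0,0],0.5]
    - [[0,0,0],[0,0,0],0.5]

```text
time: 5.55
tcp_pos: [0.5818, 0.1444, 0.0956]
ee_rot: [0.075, 0.997, 0.0, 0.0]
force: [-4.3, -1.4, 13.9]
width: 0.643
finger_force: 61.4
```

Call:
servo_tool:
  increments:
    - [[0,0,-0.05],[0,0,0],0.5]
    - [[0,0,-0.05],[0,0,0],0.5]

```text
time: 5.75
tcp_pos: [0.5813, 0.1443, 0.0991]
ee_rot: [0.075, 0.997, -0.0, -0.0]
force: [-0.2, -1.3, -0.4]
width: 0.649
finger_force: 44.4
```

Call:
servo_tool:
  increments:
    - [[0,0,-0.3],[0,0,0],0.5]
    - [[0,0,-0.6],[0,0,0],0.5]
    - [[0,0,-0.6],[0,0,0],0.5]
    - [[0,0,-0.6],[0,0,0],0.5]

```text
time: 6.15
tcp_pos: [0.5813, 0.1444, 0.1589]
ee_rot: [0.075, 0.997, -0.0, -0.0]
force: [0.1, -0.1, -0.5]
width: 0.643
finger_force: 65.7
```

```bash
python3 - <<'E'
from h import *
from m import *
a=snap("scene","2")[0];cv2.imwrite("pics/c3.png",cv2.resize(a[120:300,290:500],None,fx=3.3,fy=3.3,interpolation=cv2.INTER_CUBIC))
p,d=snap("top","2");W=world("top",d);x,y,z=np.moveaxis(W,-1,0);V=p.max(-1)
pn=(x>.37)&(x<.64)&(y>-.5)&(y<-.22)&(V>75)
for b in blobs("top",pn,.028,500): print(" pan ray",rect(b))
fl=(x>.37)&(x<.64)&(y>-.5)&(y<-.22)&(V>140)&(z>-.01)
for b in blobs("top",fl,.003,300): print(" floor",rect(b))
cv2.imwrite("pics/c4.png",cv2.resize(p[190:350,300:510],None,fx=3.5,fy=3.5))
E
python3 g.py 525 -360 160 85
```

```text
pan ray (array([ 526.5, -361.7]), array([153.3, 194.2]), 84.71)
 floor (array([ 527.1, -367.9]), array([143.9, 194.4]), 85.0)
t 6.25 tcp [580.3 144.2 157.3] xl,yl [ 228.4 -552.6] F [-0.3 -0.3  0.1] w 54.4 ff 65.7 q7 1.23
shift [-0.2027 -5.068  -0.016 ] turn [-0.0003 -0.0005 -0.0099]
```

View pics/c3.png

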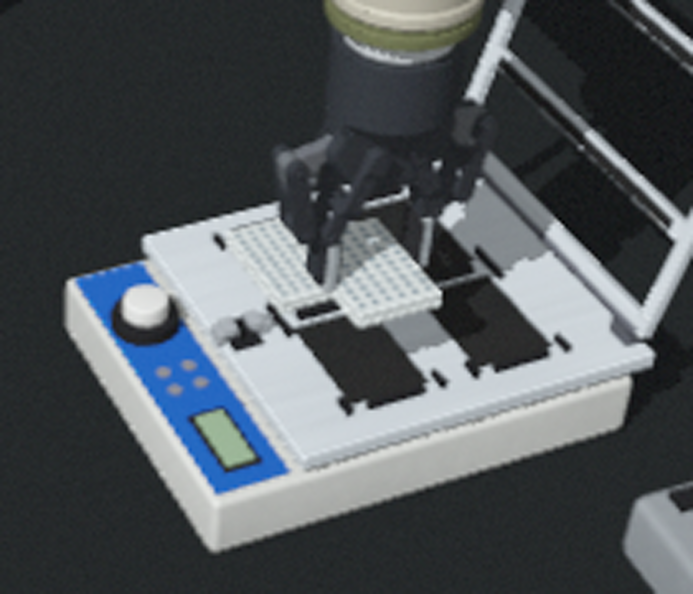

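View pics/c4.png

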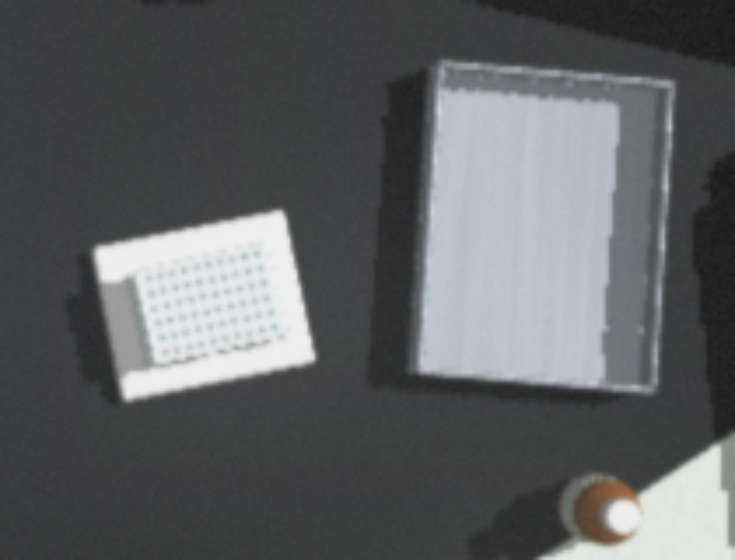

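The tray is held level over the shaker and its pocket is clear. The pan is unmoved (rim corners at about (437,62), (675,82), (655,392) and (412,375) in the crop). Carrying it over.

Call:
servo_tool:
  increments:
    - [[-0.13,-0.5,0],[0,0,0],0.5]
    - [[-0.13,-1.0,0],[0,0,0],0.5]
    - [[-0.13,-1.0,0],[0,0,0],0.5]

```text
time: 6.55
tcp_pos: [0.5778, 0.0338, 0.1577]
ee_rot: [0.08, 0.997, -0.003, -0.002]
force: [-0.0, -0.7, 0.1]
width: 0.64
finger_force: 65.7
```

Call:
servo_tool:
  increments:
    - [[-0.13,-0.5,0],[0,0,0],0.5]
    - [[-0.13,-1.0,0],[0,0,0],0.5]
    - [[-0.13,-1.0,0],[0,0,0],0.5]

```text
time: 6.85
tcp_pos: [0.5749, -0.0668, 0.158]
ee_rot: [0.081, 0.997, -0.003, -0.002]
force: [-0.6, -1.4, 0.4]
width: 0.64
finger_force: 65.7
```

Call:
servo_tool:
  increments:
    - [[-0.13,-0.5,0],[0,0,0],0.5]
    - [[-0.13,-1.0,0],[0,0,0],0.5]
    - [[-0.13,-1.0,0],[0,0,0],0.5]

```text
time: 7.15
tcp_pos: [0.5719, -0.1675, 0.1582]
ee_rot: [0.081, 0.997, -0.003, -0.002]
force: [-0.2, -0.5, -0.2]
width: 0.638
finger_force: 65.7
```

Call:
servo_tool:
  increments:
    - [[-0.13,-0.5,0],[0,0,0],0.5]
    - [[-0.13,-1.0,0],[0,0,0],0.5]
    - [[-0.13,-1.0,0],[0,0,0],0.5]

```text
time: 7.45
tcp_pos: [0.5689, -0.268, 0.1582]
ee_rot: [0.081, 0.997, -0.003, -0.002]
force: [-1.1, -0.5, 0.2]
width: 0.641
finger_force: 65.7
```

Call:
servo_tool:
  increments:
    - [[-0.13,-0.5,0],[0,0,-0.01],0.5]
    - [[-0.13,-1.0,0],[0,0,-0.01],0.5]
    - [[-0.13,-1.0,0],[0,0,-0.01],0.5]
    - [[-0.13,-1.0,0],[0,0,-0.01],0.5]

```text
time: 7.85
tcp_pos: [0.5691, -0.3618, 0.1577]
ee_rot: [0.046, 0.999, -0.001, -0.002]
force: [0.7, 0.5, 0.3]
width: 0.643
finger_force: 65.7
```

```bash
python3 g.py 572 -369.5 60 85
```

```text
t 7.85 tcp [ 569.1 -361.8  157.7] xl,yl [-273.7 -616.3] F [0.7 0.5 0.3] w 54.6 ff 65.7 q7 2.17
shift [-0.0402 -0.0727  0.9773] turn [-0.0002 -0.0007 -0.0007]
```

Call:
servo_tool:
  increments:
    - [[-0.04,-0.073,0.5],[0,0,-0.0007],0.5]
    - [[-0.04,-0.073,0.95],[0,-0.0007,-0.0007],0.5]
    - [[-0.04,-0.073,0.95],[0,-0.0007,-0.0007],0.5]
    - [[-0.04,-0.073,0.95],[0,-0.0007,-0.0007],0.5]

```text
time: 8.25
tcp_pos: [0.5743, -0.3657, 0.064]
ee_rot: [0.04, 0.999, 0.0, 0.0]
force: [0.7, 0.4, 0.9]
width: 0.642
finger_force: 65.7
```

```bash
python3 - <<'E'
from h import *
a=snap("scene","3")[0];cv2.imwrite("pics/c5.png",cv2.resize(a[180:400,80:330],None,fx=2.7,fy=2.7,interpolation=cv2.INTER_CUBIC))
E
python3 g.py 572 -369.5 30 85
```

```text
t 8.3 tcp [ 575.4 -366.9   66.1] xl,yl [-277.8 -623.3] F [0.5 0.5 0.6] w 54.6 ff 65.7 q7 2.21
shift [ 0.0331 -0.0284  0.3613] turn [-0.0003  0.0007  0.001 ]
```

View pics/c5.png

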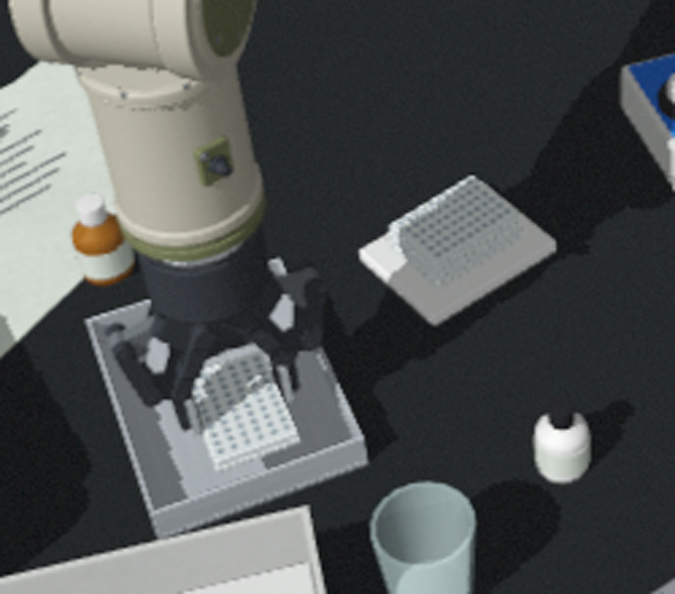

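The tray is over the far half of the pan, centred between its walls. Lowering.

Call:
servo_tool:
  increments:
    - [[0.033,-0.028,0.2],[0,0.0007,0.001],0.5]
    - [[0.033,-0.028,0.3],[0,0.0007,0.001],0.5]
    - [[0.033,-0.028,0.3],[0,0.0007,0.001],0.5]
    - [[0.033,-0.028,0.3],[0,0.0007,0.001],0.5]

```text
time: 8.7
tcp_pos: [0.5715, -0.3701, 0.0357]
ee_rot: [0.044, 0.999, -0.001, 0.0]
force: [-0.2, 0.2, 0.5]
width: 0.643
finger_force: 65.7
```

Call:
servo_tool:
  increments:
    - [[0,0,0.03],[0,0,0],0.5]
    - [[0,0,0.03],[0,0,0],0.5]
    - [[0,0,0.03],[0,0,0],0.5]

```text
time: 9.0
tcp_pos: [0.5709, -0.3702, 0.0316]
ee_rot: [0.044, 0.999, -0.001, -0.001]
force: [-0.2, -0.2, -0.9]
width: 0.641
finger_force: 65.7
```

Call:
servo_tool:
  increments:
    - [[0,0,0.02],[0,0,0],0.5]
    - [[0,0,0.02],[0,0,0],0.5]

```text
time: 9.2
tcp_pos: [0.5706, -0.37, 0.029]
ee_rot: [0.044, 0.999, -0.0, -0.001]
force: [0.3, 0.1, 0.2]
width: 0.641
finger_force: 65.7
```

Call:
servo_tool:
  increments:
    - [[0,0,0.01],[0,0,0],0.5]
    - [[0,0,0.01],[0,0,0],0.72]
    - [[0,0,0.01],[0,0,0],0.85]
    - [[0,0,0.01],[0,0,0],0.85]
    - [[0,0,0.01],[0,0,0],0.85]

```text
time: 9.7
tcp_pos: [0.5707, -0.3701, 0.0282]
ee_rot: [0.044, 0.999, -0.001, -0.001]
force: [-0.6, 0.0, 0.2]
width: 0.847
finger_force: 0.0
```

Call:
servo_tool:
  increments:
    - [[0,0,-0.3],[0,0,0],0.85]
    - [[0,0,-0.8],[0,0,0],0.85]
    - [[0,0,-1.0],[0,0,0],0.85]
    - [[0,0,-1.0],[0,0,0],0.85]

```text
time: 10.1
tcp_pos: [0.5727, -0.3716, 0.1332]
ee_rot: [0.044, 0.999, -0.002, 0.003]
force: [-0.3, -0.6, -0.1]
width: 0.853
finger_force: 0.0
```

Call:
servo_tool:
  increments:
    - [[0.05,1.0,-0.3],[0,0,0],0.85]
    - [[0.1,1.0,-0.3],[0,0,0],0.85]
    - [[0.1,1.0,-0.3],[0,0,0],0.85]

```text
time: 10.4
tcp_pos: [0.5721, -0.2616, 0.1587]
ee_rot: [0.04, 0.999, 0.002, 0.0]
force: [0.3, 0.7, 0.2]
width: 0.85
finger_force: 0.0
```

Call:
servo_tool:
  increments:
    - [[0.1,1.0,0],[0,0,0.01],0.8]
    - [[0.1,1.0,0],[0,0,0.01],0.8]
    - [[0.1,1.0,0],[0,0,0.01],0.8]

```text
time: 10.7
tcp_pos: [0.5697, -0.1591, 0.1567]
ee_rot: [0.07, 0.998, 0.002, -0.002]
force: [-0.7, -0.0, -0.6]
width: 0.799
finger_force: 0.0
```

Call:
servo_tool:
  increments:
    - [[0.1,1.0,0],[0,0,0],0.8]
    - [[0.1,1.0,0],[0,0,0],0.8]
    - [[0.1,1.0,0],[0,0,0],0.8]

```text
time: 11.0
tcp_pos: [0.5742, -0.0588, 0.1567]
ee_rot: [0.069, 0.998, 0.002, -0.002]
force: [-0.1, 0.7, -0.1]
width: 0.801
finger_force: 0.0
```

Call:
servo_tool:
  increments:
    - [[0.1,1.0,0],[0,0,0],0.8]
    - [[0.1,1.0,0],[0,0,0],0.8]
    - [[0.1,1.0,0],[0,0,0],0.8]

```text
time: 11.3
tcp_pos: [0.5786, 0.0415, 0.1566]
ee_rot: [0.069, 0.998, 0.002, -0.002]
force: [0.7, 0.3, -0.1]
width: 0.8
finger_force: 0.0
```

```bash
python3 g.py L 230 -458 120 81.5; python3 - <<'E'
from m import *
p,d=snap("top","4");W=world("top",d);x,y,z=np.moveaxis(W,-1,0);V=p.max(-1)
pn=(x>.37)&(x<.66)&(y>-.5)&(y<-.22)&(V>75)
for b in blobs("top",pn,.028,500): print(" pan ray",rect(b))
t=(x>.37)&(x<.66)&(y>-.44)&(y<-.28)&(z>.008)&(z<.02)
for b in blobs("top",t,.013,300): print(" tray",rect(b),np.median(z[t]))
cv2.imwrite("pics/c6.png",cv2.resize(p[180:340,400:510],None,fx=3.5,fy=3.5))
E
```

```text
t 11.3 tcp [578.6  41.5 156.6] xl,yl [ 126.6 -566.1] F [ 0.7  0.3 -0.1] w 68.0 ff 0.0 q7 1.42
shift [1.0693 1.0433 0.3732] turn [ 0.0005 -0.0006  0.0015]
 pan ray (array([ 526.5, -361.7]), array([153.3, 194.3]), 84.69)
 tray (array([ 570.1, -368.3]), array([63. , 85.6]), 88.32) 0.013540899936262285
```

Call:
servo_tool:
  increments:
    - [[1.0,1.0,0],[0,0,0.0015],0.78]
    - [[1.0,1.0,0],[0,0,0.0015],0.78]
    - [[1.0,1.0,0],[0,0,0.0015],0.78]
    - [[1.0,1.0,0],[0,0,0.0015],0.78]

```text
time: 11.75
tcp_pos: [0.4918, 0.1506, 0.1571]
ee_rot: [0.076, 0.997, 0.0, -0.002]
force: [-0.3, 0.2, 0.3]
width: 0.78
finger_force: 0.0
```

Call:
servo_tool:
  increments:
    - [[0.07,0.04,0.35],[0,0,0],0.78]
    - [[0.07,0.04,0.35],[0,0,0],0.78]
    - [[0.07,0.04,0.35],[0,0,0],0.78]
    - [[0.07,0.04,0.35],[0,0,0],0.78]

```text
time: 12.15
tcp_pos: [0.49, 0.1496, 0.1239]
ee_rot: [0.081, 0.997, -0.001, -0.0]
force: [0.4, -0.9, 0.1]
width: 0.781
finger_force: 0.0
```

```bash
python3 g.py L 230 -458 97 81.5
```

```text
t 12.15 tcp [490.  149.6 123.9] xl,yl [ 220.4 -462.5] F [ 0.4 -0.9  0.1] w 66.4 ff 0.0 q7 1.13
shift [0.0463 0.0956 0.2685] turn [-0.0002 -0.     -0.0022]
```

Call:
servo_tool:
  increments:
    - [[0.046,0.095,0],[0,0,-0.0022],0.78]
    - [[0.046,0.095,0],[0,0,-0.0022],0.78]
    - [[0.046,0.095,0.1],[0,0,-0.0022],0.78]
    - [[0.046,0.095,0.1],[0,0,-0.0022],0.78]

```text
time: 12.55
tcp_pos: [0.4851, 0.1605, 0.1116]
ee_rot: [0.073, 0.997, -0.001, -0.002]
force: [-1.4, -0.2, 0.8]
width: 0.78
finger_force: 0.0
```

```bash
python3 g.py L 230 -458 97 81.5
```

```text
t 12.55 tcp [485.1 160.5 111.6] xl,yl [ 230.4 -456. ] F [-1.4 -0.2  0.8] w 66.3 ff 0.0 q7 1.12
shift [-0.0201 -0.0041  0.1455] turn [-0.0004 -0.0005  0.0003]
```

Call:
servo_tool:
  increments:
    - [[-0.02,0,0.15],[0,0,0],0.78]
    - [[-0.02,0,0.15],[0,0,0],0.78]
    - [[-0.02,0,0.15],[0,0,0],0.74]
    - [[-0.02,0,0.15],[0,0,0],0.74]

```text
time: 12.95
tcp_pos: [0.488, 0.1604, 0.0983]
ee_rot: [0.073, 0.997, -0.001, -0.001]
force: [0.0, -0.7, 0.4]
width: 0.735
finger_force: 0.0
```

Call:
servo_tool:
  increments:
    - [[0,0,0],[0,0,0],0.68]
    - [[0,0,0],[0,0,0],0.6]
    - [[0,0,0],[0,0,0],0.5]
    - [[0,0,0],[0,0,0],0.5]
    - [[0,0,0],[0,0,0],0.5]

```text
time: 13.45
tcp_pos: [0.4881, 0.1606, 0.0992]
ee_rot: [0.073, 0.997, -0.0, -0.0]
force: [-3.0, -1.5, 9.6]
width: 0.634
finger_force: 61.0
```

```bash
python3 g.py L 230 -458 97 81.5
```

```text
t 13.45 tcp [488.1 160.6  99.2] xl,yl [ 231. -459.] F [-3.  -1.5  9.6] w 53.9 ff 61.0 q7 1.13
shift [ 0.0105 -0.0099  0.0215] turn [-0.0001 -0.0001  0.0002]
```

Call:
servo_tool:
  increments:
    - [[0,0,-0.2],[0,0,0],0.5]
    - [[0,0,-0.6],[0,0,0],0.5]
    - [[0,0,-0.6],[0,0,0],0.5]
    - [[0,0,-0.6],[0,0,0],0.5]

```text
time: 13.85
tcp_pos: [0.4886, 0.1609, 0.159]
ee_rot: [0.073, 0.997, 0.0, 0.0]
force: [0.3, -0.3, -1.0]
width: 0.628
finger_force: 62.9
```

Call:
servo_tool:
  increments:
    - [[-0.13,-0.5,0],[0,0,0],0.5]
    - [[-0.13,-1.0,0],[0,0,0],0.5]
    - [[-0.13,-1.0,0],[0,0,0],0.5]

```text
time: 14.15
tcp_pos: [0.4849, 0.0521, 0.1569]
ee_rot: [0.078, 0.997, -0.002, -0.002]
force: [1.0, -0.4, -0.4]
width: 0.625
finger_force: 62.9
```

Call:
servo_tool:
  increments:
    - [[-0.13,-0.5,0],[0,0,0],0.5]
    - [[-0.13,-1.0,0],[0,0,0],0.5]
    - [[-0.13,-1.0,0],[0,0,0],0.5]

```text
time: 14.45
tcp_pos: [0.4826, -0.0485, 0.1573]
ee_rot: [0.079, 0.997, -0.002, -0.001]
force: [0.1, 0.0, 0.2]
width: 0.623
finger_force: 63.0
```

Call:
servo_tool:
  increments:
    - [[-0.13,-0.5,0],[0,0,0],0.5]
    - [[-0.13,-1.0,0],[0,0,0],0.5]
    - [[-0.13,-1.0,0],[0,0,0],0.5]

```text
time: 14.75
tcp_pos: [0.4802, -0.1492, 0.1576]
ee_rot: [0.079, 0.997, -0.002, -0.001]
force: [-0.1, -0.2, 0.3]
width: 0.626
finger_force: 63.0
```

Call:
servo_tool:
  increments:
    - [[-0.13,-0.5,0],[0,0,0],0.5]
    - [[-0.13,-1.0,0],[0,0,0],0.5]
    - [[-0.13,-1.0,0],[0,0,0],0.5]

```text
time: 15.05
tcp_pos: [0.4777, -0.2501, 0.1578]
ee_rot: [0.079, 0.997, -0.003, -0.002]
force: [-0.4, -0.6, -0.1]
width: 0.624
finger_force: 63.1
```

Call:
servo_tool:
  increments:
    - [[-0.13,-0.5,0],[0,0,-0.01],0.5]
    - [[-0.13,-1.0,0],[0,0,-0.01],0.5]
    - [[-0.13,-1.0,0],[0,0,-0.01],0.5]
    - [[-0.13,-1.0,0],[0,0,-0.01],0.5]

```text
time: 15.45
tcp_pos: [0.4775, -0.3449, 0.1572]
ee_rot: [0.044, 0.999, -0.001, -0.002]
force: [0.1, 0.4, -1.0]
width: 0.625
finger_force: 63.1
```

```bash
python3 g.py 480 -361.5 60 85;python3 - <<'E'
from m import *
p,d=snap("top","5");W=world("top",d);x,y,z=np.moveaxis(W,-1,0);V=p.max(-1)
pn=(x>.37)&(x<.66)&(y>-.5)&(y<-.22)&(V>75)
for b in blobs("top",pn,.028,500): print(" pan ray",rect(b))
cv2.imwrite("pics/c6.png",cv2.resize(p[180:340,400:510],None,fx=3.5,fy=3.5))
E
```

```text
t 15.45 tcp [ 477.5 -344.9  157.2] xl,yl [-270.6 -523.2] F [ 0.1  0.4 -1. ] w 53.1 ff 63.1 q7 2.25
shift [-0.0432 -0.1618  0.9718] turn [-0.0002 -0.0006 -0.0002]
 pan ray (array([ 448.4, -467. ]), array([377.3, 330.4]), 84.72)
```

View pics/c6.png

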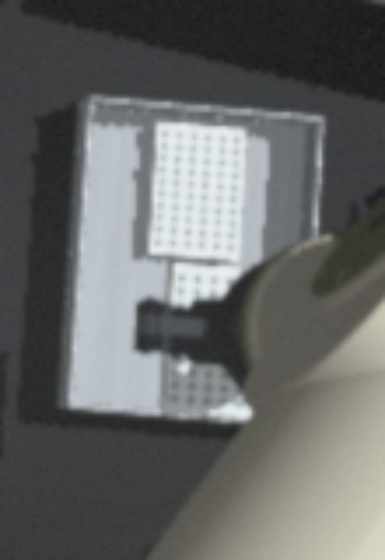

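The pan is unmoved. The first tray lies flat at the top, at about (198,190), and the held tray is over the lower half. Lowering.

Call:
servo_tool:
  increments:
    - [[-0.043,-0.16,0.3],[0,0,0],0.5]
    - [[-0.043,-0.16,0.8],[0,0,0],0.5]
    - [[-0.043,-0.16,0.8],[0,0,0],0.5]
    - [[-0.043,-0.16,0.8],[0,0,0],0.5]

```text
time: 15.9
tcp_pos: [0.482, -0.3579, 0.078]
ee_rot: [0.041, 0.999, 0.0, -0.002]
force: [0.3, 0.0, 0.8]
width: 0.622
finger_force: 63.3
```

```bash
python3 g.py 480 -362.5 32 85
```

```text
t 15.9 tcp [ 482.  -357.9   78. ] xl,yl [-282.7 -529.6] F [0.3 0.  0.8] w 52.9 ff 63.3 q7 2.32
shift [ 0.0149 -0.0482  0.4596] turn [ 0.0001 -0.0006  0.0008]
```

Call:
servo_tool:
  increments:
    - [[0.015,-0.048,0.2],[0,0,0.0008],0.5]
    - [[0.015,-0.048,0.4],[0,-0.0006,0.0008],0.5]
    - [[0.015,-0.048,0.4],[0,-0.0006,0.0008],0.5]
    - [[0.015,-0.048,0.4],[0,-0.0006,0.0008],0.5]

```text
time: 16.3
tcp_pos: [0.4812, -0.3646, 0.0406]
ee_rot: [0.044, 0.999, -0.001, 0.002]
force: [-0.0, -0.5, 0.8]
width: 0.628
finger_force: 63.3
```

Call:
servo_tool:
  increments:
    - [[0,0,0.03],[0,0,0],0.5]
    - [[0,0,0.04],[0,0,0],0.5]
    - [[0,0,0.04],[0,0,0],0.5]

```text
time: 16.6
tcp_pos: [0.4803, -0.3647, 0.0351]
ee_rot: [0.044, 0.999, -0.001, 0.002]
force: [0.3, -0.6, 0.2]
width: 0.628
finger_force: 63.3
```

Call:
servo_tool:
  increments:
    - [[0,0,0.015],[0,0,0],0.5]
    - [[0,0,0.015],[0,0,0],0.5]

```text
time: 16.8
tcp_pos: [0.4799, -0.3646, 0.0328]
ee_rot: [0.044, 0.999, -0.001, 0.001]
force: [0.1, -1.2, 1.0]
width: 0.624
finger_force: 63.3
```

Call:
servo_tool:
  increments:
    - [[0,0,0.01],[0,0,0],0.5]
    - [[0,0,0.01],[0,0,0],0.72]
    - [[0,0,0.01],[0,0,0],0.85]
    - [[0,0,0.01],[0,0,0],0.85]
    - [[0,0,0.01],[0,0,0],0.85]

```text
time: 17.3
tcp_pos: [0.4799, -0.3647, 0.0319]
ee_rot: [0.044, 0.999, -0.001, 0.001]
force: [0.5, 0.7, -0.2]
width: 0.854
finger_force: 0.0
```

Call:
servo_tool:
  increments:
    - [[0,0,-0.3],[0,0,0],0.85]
    - [[0,0,-0.8],[0,0,0],0.85]
    - [[0,0,-1.0],[0,0,0],0.85]
    - [[0,0,-1.0],[0,0,0],0.85]

```text
time: 17.7
tcp_pos: [0.4813, -0.3662, 0.136]
ee_rot: [0.045, 0.999, -0.002, 0.004]
force: [0.6, -0.3, -0.7]
width: 0.849
finger_force: 0.0
```

Call:
servo_tool:
  increments:
    - [[0.1,1.0,0],[0,0,0],0.8]
    - [[0.1,1.0,0],[0,0,0],0.8]
    - [[0.1,1.0,0],[0,0,0],0.8]

```text
time: 18.0
tcp_pos: [0.4796, -0.2556, 0.1298]
ee_rot: [0.04, 0.999, 0.002, -0.0]
force: [0.7, 1.2, 0.2]
width: 0.801
finger_force: 0.0
```

Call:
servo_tool:
  increments:
    - [[0.1,1.0,0],[0,0,0.1],0.8]
    - [[0.1,1.0,0],[0,0,0.1],0.8]
    - [[0.1,1.0,0],[0,0,0.1],0.8]
    - [[0.1,1.0,0],[0,0,0.1],0.8]
    - [[0.1,1.0,0],[0,0,0.1],0.8]

```text
time: 18.5
tcp_pos: [0.4771, -0.1622, 0.1307]
ee_rot: [0.353, 0.936, -0.0, 0.001]
force: [0.8, -0.0, -1.4]
width: 0.798
finger_force: 0.0
```

Call:
servo_tool:
  increments:
    - [[0,0,0],[0,0,0.1],0.8]
    - [[0,0,0],[0,0,0.1],0.8]
    - [[0,0,0],[0,0,0.1],0.8]
    - [[0,0,0],[0,0,0.1],0.8]
    - [[0,0,0],[0,0,0.1],0.8]

```text
time: 19.0
tcp_pos: [0.4771, -0.1632, 0.1308]
ee_rot: [0.624, 0.781, -0.0, 0.001]
force: [-0.7, 0.1, -0.1]
width: 0.8
finger_force: 0.0
```

```bash
python3 g.py 481.5 -157.3 80 12.5;python3 - <<'E'
from m import *
p,d=snap("top","6");W=world("top",d);x,y,z=np.moveaxis(W,-1,0);V=p.max(-1)
pn=(x>.37)&(x<.66)&(y>-.5)&(y<-.22)&(V>75)
for b in blobs("top",pn,.028,500): print(" pan ray",rect(b))
t=(x>.40)&(x<.63)&(y>-.425)&(y<-.30)&(z>.008)&(z<.02)
for b in blobs("top",t,.013,300): print(" tray",rect(b),np.median(z[t]))
E
```

```text
t 19.0 tcp [ 477.1 -163.2  130.8] xl,yl [ -90.9 -495.9] F [-0.7  0.1 -0.1] w 68.0 ff 0.0 q7 0.69
shift [0.0489 0.0561 0.5078] turn [0.0001 0.0002 0.0006]
 pan ray (array([ 495.5, -358.6]), array([154.3, 256.2]), 84.85)
 tray (array([ 478.5, -363.7]), array([58.7, 85.5]), 84.07) 0.0139213677464477
 tray (array([ 568.5, -368.2]), array([59.9, 88.4]), 83.28) 0.0139213677464477
```

Call:
servo_tool:
  increments:
    - [[0.049,0.056,0.2],[0,0,0],0.78]
    - [[0.049,0.056,0.4],[0,0,0],0.78]
    - [[0.049,0.056,0.4],[0,0,0],0.78]
    - [[0.049,0.056,0.4],[0,0,0],0.78]

```text
time: 19.45
tcp_pos: [0.4816, -0.1578, 0.0916]
ee_rot: [0.623, 0.783, -0.0, 0.001]
force: [-0.1, -0.3, 0.6]
width: 0.78
finger_force: 0.0
```

```bash
python3 g.py 481.5 -157.3 60 12.7
```

```text
t 19.45 tcp [ 481.6 -157.8   91.6] xl,yl [ -84.9 -499.6] F [-0.1 -0.3  0.6] w 66.3 ff 0.0 q7 0.73
shift [5.900e-03 1.000e-04 3.159e-01] turn [0.0001 0.0003 0.0008]
```

Call:
servo_tool:
  increments:
    - [[0.006,0,0.15],[0,0,0.0008],0.76]
    - [[0.006,0,0.315],[0,0,0.0008],0.76]
    - [[0.006,0,0.315],[0,0,0.0008],0.74]
    - [[0.006,0,0.315],[0,0,0.0008],0.74]

```text
time: 19.85
tcp_pos: [0.4822, -0.1575, 0.0611]
ee_rot: [0.625, 0.781, 0.0, 0.002]
force: [-0.9, -0.3, 0.5]
width: 0.739
finger_force: 0.0
```

```bash
python3 g.py 481.5 -157.3 60 12.7; python3 - <<'E'
from h import *
a=snap("scene","7")[0];cv2.imwrite("pics/c7.png",cv2.resize(a[210:320,180:320],None,fx=5,fy=5,interpolation=cv2.INTER_CUBIC))
E
```

```text
t 19.85 tcp [ 482.2 -157.5   61.1] xl,yl [ -84.4 -500.2] F [-0.9 -0.3  0.5] w 62.8 ff 0.0 q7 0.75
shift [ 0.0032 -0.0069  0.0108] turn [ 0.0004  0.0004 -0.0002]
```

View pics/c7.png

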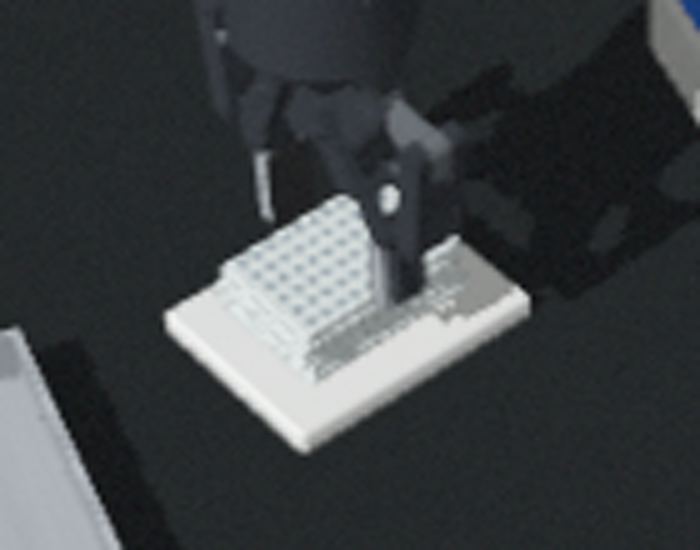

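The jaws straddle the top tray, with the near finger tip at about (400,300) just beside its edge. Closing, then a short lift.

Call:
servo_tool:
  increments:
    - [[0,0,0],[0,0,0],0.68]
    - [[0,0,0],[0,0,0],0.6]
    - [[0,0,0],[0,0,0],0.5]
    - [[0,0,0],[0,0,0],0.5]
    - [[0,0,0],[0,0,0],0.5]

```text
time: 20.4
tcp_pos: [0.4826, -0.1574, 0.062]
ee_rot: [0.625, 0.78, 0.001, 0.002]
force: [-4.9, 2.0, 15.2]
width: 0.624
finger_force: 59.8
```

Call:
servo_tool:
  increments:
    - [[0,0,-0.1],[0,0,0],0.5]
    - [[0,0,-0.3],[0,0,0],0.5]
    - [[0,0,-0.6],[0,0,0],0.5]
    - [[0,0,-0.6],[0,0,0],0.5]

```text
time: 20.8
tcp_pos: [0.4841, -0.158, 0.1243]
ee_rot: [0.625, 0.78, 0.002, 0.004]
force: [-0.3, -0.3, 0.6]
width: 0.617
finger_force: 62.6
```

```bash
python3 g.py L 320.5 -457 160 81.5; python3 - <<'E'
from m import *
for n in("scene","top"):
    p,d=snap(n,"8");W=world(n,d);x,y,z=np.moveaxis(W,-1,0)
    st=(x>.42)&(x<.54)&(y>-.22)&(y<-.09)&(z>.007)
    print(np.histogram(z[st],bins=np.arange(.0,.14,.004)))
    if n=="scene": cv2.imwrite("pics/c8.png",cv2.resize(p[170:320,180:340],None,fx=4,fy=4,interpolation=cv2.INTER_CUBIC))
E
```

```text
t 20.8 tcp [ 484.1 -158.   124.3] xl,yl [ -84.7 -502.1] F [-0.3 -0.3  0.6] w 52.4 ff 62.6 q7 0.69
shift [ 3.9416  1.0401 -0.3652] turn [ 0.0007  0.0013 -0.1914]
(array([  0,  30, 467, 420,  56,  54,  87, 379, 362,   8,   0,   0,   0,
         0,   0,   0,   0,   0,   0,   0,   0,   0,   0,  33,  85, 319,
       267,  27,  40,  35,  33,  43,  34,  27]), array([0.   , 0.004, 0.008, 0.012, 0.016, 0.02 , 0.024, 0.028, 0.032,
       0.036, 0.04 , 0.044, 0.048, 0.052, 0.056, 0.06 , 0.064, 0.068,
       0.072, 0.076, 0.08 , 0.084, 0.088, 0.092, 0.096, 0.1  , 0.104,
       0.108, 0.112, 0.116, 0.12 , 0.124, 0.128, 0.132, 0.136]))
(array([  0,   9, 161, 271,  61,  21,  13,  19,  19,   2,   0,   0,   0,
         0,   0,   0,   0,   0,   0,   0,   0,   0,   0,   4,  17,  72,
        40,   1,   0,   0,   0,   0,   0,   0]), array([0.   , 0.004, 0.008, 0.012, 0.016, 0.02 , 0.024, 0.028, 0.032,
       0.036, 0.04 , 0.044, 0.048, 0.052, 0.056, 0.06 , 0.064, 0.068,
       0.072, 0.076, 0.08 , 0.084, 0.088, 0.092, 0.096, 0.1  , 0.104,
       0.108, 0.112, 0.116, 0.12 , 0.124, 0.128, 0.132, 0.136]))
```

View pics/c8.png

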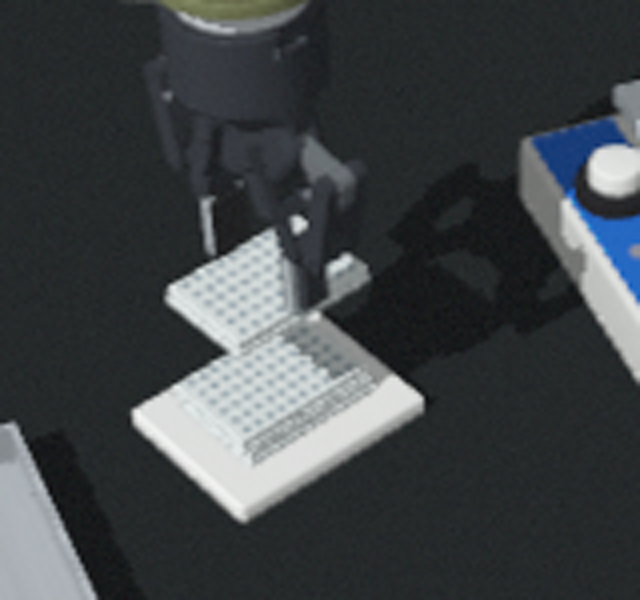

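One tray is lifted and level (at about (240,290)). Two remain on the slab, undisturbed, with the top at 32 mm. Moving to pocket 3.

Call:
servo_tool:
  increments:
    - [[0.4,0.1,-0.36],[0,0,-0.03],0.5]
    - [[1.0,0.3,-0.36],[0,0,-0.09],0.5]
    - [[1.0,0.3,-0.36],[0,0,-0.09],0.5]
    - [[1.0,0.3,-0.36],[0,0,-0.09],0.5]
    - [[1.0,0.3,-0.36],[0,0,-0.09],0.5]

```text
time: 21.4
tcp_pos: [0.4887, -0.0519, 0.1553]
ee_rot: [0.381, 0.925, -0.0, 0.001]
force: [0.2, -0.6, -0.1]
width: 0.613
finger_force: 62.8
```

Call:
servo_tool:
  increments:
    - [[0.5,0.5,0],[0,0,-0.05],0.5]
    - [[0.5,0.5,0],[0,0,-0.1],0.5]
    - [[0.5,0.5,0],[0,0,-0.1],0.5]
    - [[0.5,0.5,0],[0,0,-0.1],0.5]
    - [[0.5,0.5,0],[0,0,-0.1],0.5]

```text
time: 21.9
tcp_pos: [0.4888, 0.0173, 0.1554]
ee_rot: [0.079, 0.997, -0.001, 0.001]
force: [0.1, 0.3, 0.0]
width: 0.61
finger_force: 62.8
```

```bash
python3 g.py L 321 -457 160 81.5
```

```text
t 21.9 tcp [488.8  17.3 155.4] xl,yl [  89.4 -480.9] F [0.1 0.3 0. ] w 51.9 ff 62.8 q7 1.4
shift [ 0.2606  2.3141 -0.0506] turn [-0.0003  0.0002 -0.0015]
```

Call:
servo_tool:
  increments:
    - [[0.13,0.5,-0.05],[0,0,-0.0015],0.5]
    - [[0.13,1.0,-0.05],[0,0,-0.0015],0.5]
    - [[0.13,1.0,-0.05],[0,0,-0.0015],0.5]

```text
time: 22.2
tcp_pos: [0.4916, 0.1257, 0.1604]
ee_rot: [0.072, 0.997, 0.001, 0.001]
force: [0.3, 1.1, -0.5]
width: 0.613
finger_force: 62.9
```

Call:
servo_tool:
  increments:
    - [[0.13,0.5,0],[0,0,0],0.5]
    - [[0.13,1.0,0],[0,0,0],0.5]
    - [[0.13,1.0,0],[0,0,0],0.5]
    - [[0.13,1.3,0],[0,0,0],0.5]
    - [[0.13,1.3,0],[0,0,0],0.5]

```text
out of range: row 4 has 1.3, outside -1 to 1
```

```bash
python3 g.py L 321 -457 112 81.5
```

```text
t 22.2 tcp [491.6 125.7 160.4] xl,yl [ 197.  -467.6] F [ 0.3  1.1 -0.5] w 52.1 ff 62.9 q7 1.2
shift [0.103  1.2396 0.4855] turn [0.0002 0.0003 0.0005]
```

Call:
servo_tool:
  increments:
    - [[0.1,0.5,0],[0,0,0],0.5]
    - [[0.1,1.0,0],[0,0,0],0.5]
    - [[0.1,1.0,0],[0,0,0],0.5]

```text
time: 22.5
tcp_pos: [0.4956, 0.2267, 0.1599]
ee_rot: [0.072, 0.997, 0.001, 0.001]
force: [-0.7, -0.3, -0.3]
width: 0.614
finger_force: 62.9
```

Call:
servo_tool:
  increments:
    - [[0,0.24,0.2],[0,0,0],0.5]
    - [[0,0.24,0.3],[0,0,0],0.5]
    - [[0,0.24,0.3],[0,0,0],0.5]
    - [[0,0.24,0.3],[0,0,0],0.5]

```text
time: 22.9
tcp_pos: [0.5005, 0.2412, 0.1305]
ee_rot: [0.076, 0.997, -0.001, 0.001]
force: [-0.6, -0.4, -0.3]
width: 0.613
finger_force: 62.9
```

```bash
python3 g.py L 321 -457 112 81.5; python3 - <<'E'
from m import *
A=np.radians(81.5);u=np.array([np.cos(A),np.sin(A)]);v=np.array([-u[1],u[0]])
p,d=snap("top","9");W=world("top",d);x,y,z=np.moveaxis(W,-1,0);xl=W[...,:2]@u;yl=W[...,:2]@v
t=(abs(xl-.321)<.08)&(abs(yl+.457)<.1)&(z>.094)&(z<.118)&(p.max(-1)>120)
for b in blobs("top",t,np.median(z[t]),100): print(np.median(z[t]),np.round([np.percentile(b@u,[2,98])*1e3,np.percentile(b@v,[2,98])*1e3],1),rect(b))
p,d=snap("scene","9");cv2.imwrite("pics/c9.png",cv2.resize(p[110:300,300:500],None,fx=3.2,fy=3.2,interpolation=cv2.INTER_CUBIC))
E
```

```text
t 22.9 tcp [500.5 241.2 130.5] xl,yl [ 312.6 -459.4] F [-0.6 -0.4 -0.3] w 52.1 ff 62.9 q7 1.03
shift [0.0242 0.0846 0.1844] turn [-0.0004  0.0003 -0.0005]
0.11057533354317406 [[ 283.1  324.8]
 [-444.9 -418.2]] (array([469.9, 237.3]), array([44.2, 25.2]), 89.53)
0.11057533354317406 [[ 282.7  332.2]
 [-500.4 -473.2]] (array([526.8, 233.1]), array([51.5, 27.6]), 81.47)
```

View pics/c9.png

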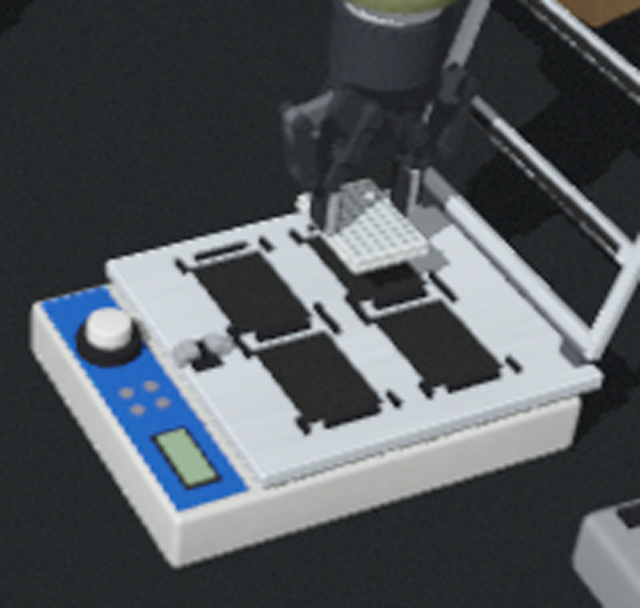

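The held tray is over pocket 3 (near-back), level, with all four pockets free.

Call:
servo_tool:
  increments:
    - [[0.024,0.085,0.05],[0,0,-0.0005],0.5]
    - [[0.024,0.085,0.15],[0,0,-0.0005],0.5]
    - [[0.024,0.085,0.15],[0,0,-0.0005],0.5]
    - [[0.024,0.085,0.15],[0,0,-0.0005],0.5]

```text
time: 23.4
tcp_pos: [0.4989, 0.2513, 0.115]
ee_rot: [0.072, 0.997, -0.001, 0.001]
force: [0.1, -0.0, -0.5]
width: 0.611
finger_force: 62.9
```

```bash
python3 g.py L 321 -457 102 81.5
```

```text
t 23.4 tcp [498.9 251.3 115. ] xl,yl [ 322.3 -456.2] F [ 0.1 -0.  -0.5] w 51.9 ff 62.9 q7 1.02
shift [-0.0073 -0.0128  0.1305] turn [-0.0003  0.0003  0.0006]
```

Call:
servo_tool:
  increments:
    - [[-0.007,-0.012,0],[0,0,0.0006],0.5]
    - [[-0.007,-0.012,0.07],[0,0,0.0006],0.5]
    - [[-0.007,-0.012,0.07],[0,0,0.0006],0.5]
    - [[-0.007,-0.012,0.07],[0,0,0.0006],0.5]

```text
time: 23.8
tcp_pos: [0.4996, 0.2501, 0.1083]
ee_rot: [0.074, 0.997, -0.001, 0.001]
force: [0.7, 0.6, -1.0]
width: 0.611
finger_force: 62.9
```

Call:
servo_tool:
  increments:
    - [[0,0,0.03],[0,0,0],0.5]
    - [[0,0,0.05],[0,0,0],0.5]
    - [[0,0,0.05],[0,0,0],0.5]

```text
time: 24.1
tcp_pos: [0.4995, 0.2502, 0.1032]
ee_rot: [0.074, 0.997, -0.001, 0.001]
force: [0.1, -0.6, 0.1]
width: 0.61
finger_force: 62.9
```

```bash
python3 g.py L 321 -457 100 81.5
```

```text
t 24.1 tcp [499.5 250.2 103.2] xl,yl [ 321.3 -457.1] F [ 0.1 -0.6  0.1] w 51.9 ff 62.9 q7 1.03
shift [ 0.0009 -0.0028  0.0321] turn [-0.0002  0.0003  0.    ]
```

Call:
servo_tool:
  increments:
    - [[0,0,0.015],[0,0,0],0.5]
    - [[0,0,0.015],[0,0,0],0.5]

```text
time: 24.3
tcp_pos: [0.4997, 0.2503, 0.1019]
ee_rot: [0.074, 0.997, -0.001, 0.001]
force: [0.1, -0.4, -0.5]
width: 0.613
finger_force: 62.9
```

Call:
servo_tool:
  increments:
    - [[0,0,0.015],[0,0,0],0.5]
    - [[0,0,0.015],[0,0,0],0.5]

```text
time: 24.5
tcp_pos: [0.4999, 0.2503, 0.1006]
ee_rot: [0.074, 0.997, -0.001, 0.001]
force: [-0.2, -0.2, 0.2]
width: 0.611
finger_force: 63.2
```

Call:
servo_tool:
  increments:
    - [[0,0,0.01],[0,0,0],0.5]
    - [[0,0,0.01],[0,0,0],0.68]
    - [[0,0,0.01],[0,0,0],0.78]
    - [[0,0,0.01],[0,0,0],0.78]
    - [[0,0,0.01],[0,0,0],0.78]

```text
time: 25.0
tcp_pos: [0.4997, 0.2503, 0.0995]
ee_rot: [0.074, 0.997, -0.001, 0.001]
force: [-0.7, -0.0, 0.2]
width: 0.779
finger_force: 0.0
```

Call:
servo_tool:
  increments:
    - [[0,0,-0.2],[0,0,0],0.78]
    - [[0,0,-0.6],[0,0,0],0.78]
    - [[0,0,-0.6],[0,0,0],0.78]
    - [[0,0,-0.6],[0,0,0],0.78]

```text
time: 25.4
tcp_pos: [0.5003, 0.2507, 0.1606]
ee_rot: [0.074, 0.997, 0.0, 0.002]
force: [0.1, -0.1, -0.7]
width: 0.777
finger_force: 0.0
```

Call:
servo_tool:
  increments:
    - [[-0.13,-0.5,0],[0,0,0],0.8]
    - [[-0.13,-1.0,0],[0,0,0],0.8]
    - [[-0.13,-1.0,0],[0,0,0],0.8]

```text
time: 25.7
tcp_pos: [0.4972, 0.1415, 0.1587]
ee_rot: [0.079, 0.997, -0.002, 0.0]
force: [-1.0, 0.4, -0.1]
width: 0.798
finger_force: 0.0
```

Call:
servo_tool:
  increments:
    - [[-0.13,-0.5,0],[0,0,0],0.8]
    - [[-0.13,-1.0,0],[0,0,0],0.8]
    - [[-0.13,-1.0,0],[0,0,0],0.8]

```text
time: 26.0
tcp_pos: [0.4947, 0.041, 0.1591]
ee_rot: [0.079, 0.997, -0.002, 0.0]
force: [0.1, 0.0, -0.1]
width: 0.799
finger_force: 0.0
```

Call:
servo_tool:
  increments:
    - [[-0.13,-0.5,0],[0,0,0.05],0.8]
    - [[-0.13,-1.0,0],[0,0,0.1],0.8]
    - [[-0.13,-1.0,0],[0,0,0.1],0.8]
    - [[-0.13,-1.0,0],[0,0,0.1],0.8]
    - [[-0.13,-1.0,0],[0,0,0.1],0.8]

```text
time: 26.5
tcp_pos: [0.4933, -0.0522, 0.1591]
ee_rot: [0.381, 0.925, -0.001, 0.001]
force: [0.6, -0.1, -0.2]
width: 0.8
finger_force: 0.0
```

```bash
python3 g.py 481.5 -157.3 120 12.7; cat > tr.py <<'E'
from m import *
import sys
A=np.radians(81.5);u=np.array([np.cos(A),np.sin(A)]);v=np.array([-u[1],u[0]])
for n in("top","scene"):
    p,d=snap(n,sys.argv[1]);W=world(n,d);x,y,z=np.moveaxis(W,-1,0);xl=W[...,:2]@u;yl=W[...,:2]@v;V=p.max(-1)
    print(n)
    for k,(a,b) in enumerate([(-45,-48),(-45,48),(45,-48),(45,48)]):
        cx,cy=.276+a/1e3,-.505+b/1e3
        t=(abs(xl-cx)<.042)&(abs(yl-cy)<.047)&(z>.0757)&(z<.09)&(V>110)
        if t.sum()>300:
            q=np.c_[xl[t],yl[t],np.ones(t.sum())];c=np.linalg.lstsq(q,z[t],rcond=None)[0]
            print(" tray in",k,"xl",np.round(np.percentile(xl[t],[3,97])*1e3,1),"yl",np.round(np.percentile(yl[t],[3,97])*1e3,1),"z",np.round(np.median(z[t])*1e3,1),"slope mrad",np.round(c[:2]*1e3,0))
    st=(x>.42)&(x<.54)&(y>-.22)&(y<-.09)&(z>.018)&(z<.05)
    for b in blobs(n,st,.022 if len(sys.argv)<3 else float(sys.argv[2]),60): print(" stack",rect(b),np.round(np.percentile(z[st],[50,90])*1e3,1))
    pn=(x>.3)&(x<.7)&(y>-.55)&(y<-.22)&(z>.006)&(z<.02)&(V>120)
    for b in blobs(n,pn,.013,300): print(" pan tray",rect(b))
E
python3 tr.py a .032
```

```text
t 26.5 tcp [493.3 -52.2 159.1] xl,yl [  21.3 -495.6] F [ 0.6 -0.1 -0.2] w 68.0 ff 0.0 q7 0.96
shift [-0.6549 -0.8295  0.3927] turn [-0.      0.0003  0.0904]
top
 tray in 3 xl [293.9 348.1] yl [-496.  -418.7] z 81.2 slope mrad [-1.  1.]
 stack (array([ 481.8, -169. ]), array([56.8, 64.3]), 11.97) [33.  36.4]
 pan tray (array([ 524.6, -358.7]), array([ 87.1, 180.3]), 86.73)
scene
 tray in 3 xl [293.5 348.1] yl [-499.6 -420.5] z 79.6 slope mrad [-1.  1.]
 stack (array([ 487.7, -159.8]), array([69.6, 86.8]), 12.12) [31.4 34. ]
 pan tray (array([ 620.8, -372.9]), array([143.7,  15.8]), 84.05)
 pan tray (array([ 516.4, -357.3]), array([132., 182.]), 84.64)
```

Call:
servo_tool:
  increments:
    - [[-0.65,-0.83,0.3],[0,0,0.09],0.8]
    - [[-0.65,-0.83,0.3],[0,0,0.09],0.8]
    - [[-0.65,-0.83,0.3],[0,0,0.09],0.8]
    - [[-0.65,-0.83,0.3],[0,0,0.09],0.8]
    - [[-0.65,-0.83,0.3],[0,0,0.09],0.8]

```text
time: 27.1
tcp_pos: [0.482, -0.1569, 0.1296]
ee_rot: [0.621, 0.784, -0.0, 0.001]
force: [0.1, -0.8, -0.5]
width: 0.801
finger_force: 0.0
```

```bash
python3 g.py 481.5 -157.3 85 12.5; python3 tr.py b .032 | grep -A1 stack
```

```text
t 27.1 tcp [ 482.  -156.9  129.6] xl,yl [ -83.9 -499.9] F [ 0.1 -0.8 -0.5] w 68.1 ff 0.0 q7 0.69
shift [-0.002  -0.0061  0.4459] turn [0.0001 0.0003 0.0019]
 stack (array([ 480.4, -118.1]), array([25. , 57.1]), 72.86) [32.  35.4]
 pan tray (array([ 524. , -368.4]), array([ 77.6, 178.7]), 88.29)
--
 stack (array([ 487.3, -160.4]), array([68.5, 87.8]), 12.12) [31.3 33.8]
 pan tray (array([ 620.9, -372.9]), array([143.7,  15.8]), 85.51)
```

Call:
servo_tool:
  increments:
    - [[-0.025,-0.013,0.2],[0,0,0.003],0.78]
    - [[-0.025,-0.013,0.45],[0,0,0.003],0.78]
    - [[-0.025,-0.013,0.45],[0,0,0.003],0.76]
    - [[-0.025,-0.013,0.45],[0,0,0.003],0.76]

```text
time: 27.6
tcp_pos: [0.4816, -0.1593, 0.0854]
ee_rot: [0.628, 0.778, -0.0, 0.001]
force: [0.2, -0.9, 1.1]
width: 0.759
finger_force: 0.0
```

```bash
python3 g.py 480.5 -159.5 51 12.1
```

```text
t 27.6 tcp [ 481.6 -159.3   85.4] xl,yl [ -86.3 -499.9] F [ 0.2 -0.9  1.1] w 64.6 ff 0.0 q7 0.73
shift [ 0.0009 -0.0118  0.3436] turn [0.0002 0.0003 0.0003]
```

Call:
servo_tool:
  increments:
    - [[0,-0.012,0.15],[0,0,0],0.76]
    - [[0,-0.012,0.345],[0,0,0],0.75]
    - [[0,-0.012,0.345],[0,0,0],0.74]
    - [[0,-0.012,0.345],[0,0,0],0.74]

```text
time: 28.0
tcp_pos: [0.4811, -0.1601, 0.0518]
ee_rot: [0.629, 0.778, 0.0, 0.002]
force: [1.1, 0.1, 0.7]
width: 0.744
finger_force: 0.0
```

Call:
servo_tool:
  increments:
    - [[0,0,0],[0,0,0],0.68]
    - [[0,0,0],[0,0,0],0.6]
    - [[0,0,0],[0,0,0],0.5]
    - [[0,0,0],[0,0,0],0.5]
    - [[0,0,0],[0,0,0],0.5]

```text
time: 28.5
tcp_pos: [0.4814, -0.1616, 0.055]
ee_rot: [0.63, 0.777, 0.001, 0.002]
force: [-14.7, 3.0, 42.8]
width: 0.502
finger_force: 21.1
```

Call:
servo_tool:
  increments:
    - [[0,0,-0.1],[0,0,0],0.5]
    - [[0,0,-0.3],[0,0,0],0.5]
    - [[0,0,-0.7],[0,0,0],0.5]
    - [[0,0,-0.7],[0,0,0],0.5]
    - [[0,0,-0.7],[0,0,0],0.5]

```text
time: 29.0
tcp_pos: [0.4816, -0.16, 0.1225]
ee_rot: [0.629, 0.778, 0.001, 0.003]
force: [1.6, -0.1, -0.3]
width: 0.501
finger_force: 0.0
```

```bash
python3 g.py L 321 -553 160 81.5; python3 - <<'E'
from m import *
p,d=snap("scene","10");W=world("scene",d);x,y,z=np.moveaxis(W,-1,0)
st=(x>.42)&(x<.54)&(y>-.22)&(y<-.09)&(z>.007)
h=np.histogram(z[st],bins=np.arange(.0,.14,.004));print([(round(b,3),int(a)) for a,b in zip(*h) if a>20])
E
```

```text
t 29.0 tcp [ 481.6 -160.   122.5] xl,yl [ -87.1 -500. ] F [ 1.6 -0.1 -0.3] w 42.6 ff 0.0 q7 0.69
shift [ 3.6337  1.9322 -0.3727] turn [ 0.0006  0.0009 -0.1929]
[(np.float64(0.004), 42), (np.float64(0.008), 473), (np.float64(0.012), 402), (np.float64(0.016), 66), (np.float64(0.02), 49), (np.float64(0.024), 88), (np.float64(0.028), 403), (np.float64(0.032), 389), (np.float64(0.1), 25), (np.float64(0.104), 23), (np.float64(0.108), 30), (np.float64(0.112), 34), (np.float64(0.116), 41), (np.float64(0.12), 32), (np.float64(0.124), 30), (np.float64(0.128), 36), (np.float64(0.132), 27)]
```

The jaws closed over the tray's top and it slipped free. I'll open, move aside and re-measure the stack.

Call:
servo_tool:
  increments:
    - [[0.8,-0.8,-0.3],[0,0,0],0.8]
    - [[0.8,-0.8,-0.3],[0,0,0],0.8]
    - [[0.8,-0.8,-0.3],[0,0,0],0.8]

```text
time: 29.35
tcp_pos: [0.3821, -0.0968, 0.1493]
ee_rot: [0.629, 0.778, -0.001, -0.0]
force: [1.5, -0.1, 0.1]
width: 0.799
finger_force: 0.0
```

Call:
servo_tool:
  increments:
    - [[1.0,0,0],[0,0,0],0.8]
    - [[1.0,0,0],[0,0,0],0.8]
    - [[1.0,0,0],[0,0,0],0.8]

```text
time: 29.65
tcp_pos: [0.3626, 0.0046, 0.1495]
ee_rot: [0.626, 0.78, 0.0, 0.0]
force: [0.2, -1.6, -0.5]
width: 0.8
finger_force: 0.0
```

```bash
python3 tr.py c .032; python3 - <<'E'
from m import *
p,d=load("top","c");W=world("top",d);x,y,z=np.moveaxis(W,-1,0)
st=(x>.42)&(x<.54)&(y>-.22)&(y<-.09)&(z>.027)
print(rect(W[st][:,:2]),np.median(z[st]))
q=np.c_[x[st],y[st],np.ones(st.sum())];print(np.linalg.lstsq(q,z[st],rcond=None)[0])
E
python3 g.py 481.5 -159 85 12.5
```

```text
top
 tray in 3 xl [293.7 348.4] yl [-496.  -418.3] z 81.0 slope mrad [ 4. -2.]
 stack (array([ 480. , -156.1]), array([58.3, 86.5]), 11.42) [32.9 36.3]
 pan tray (array([ 524.5, -369.9]), array([ 80.8, 179.9]), 84.8)
scene
 tray in 3 xl [294.3 347.6] yl [-499.9 -420. ] z 79.6 slope mrad [ 4. -2.]
 stack (array([ 488.2, -160.1]), array([69.7, 87.6]), 11.24) [31.4 33.8]
 pan tray (array([ 515.4, -357.5]), array([132. , 183.9]), 84.82)
(array([ 479.8, -158.6]), array([56.5, 82.3]), 12.01) 0.033219813022522526
[ 0.00023227 -0.00772106  0.03184142]
t 29.75 tcp [3.639e+02 3.000e-01 1.497e+02] xl,yl [  54.1 -359.9] F [ 0.1 -0.3 -0.4] w 67.9 ff 0.0 q7 0.03
shift [-1.8047  0.8111  0.6512] turn [ 0.0002  0.0003 -0.0008]
```

Call:
servo_tool:
  increments:
    - [[-1.0,0.0,0],[0,0,0],0.8]
    - [[-1.0,0.0,0],[0,0,0],0.8]
    - [[-1.0,0.0,0],[0,0,0],0.8]

```text
time: 30.05
tcp_pos: [0.3858, -0.1055, 0.1507]
ee_rot: [0.633, 0.774, -0.0, 0.003]
force: [0.5, 0.4, -1.3]
width: 0.798
finger_force: 0.0
```

Call:
servo_tool:
  increments:
    - [[-0.8,0.8,0.3],[0,0,0],0.8]
    - [[-0.8,0.8,0.3],[0,0,0],0.8]
    - [[-0.8,0.8,0.3],[0,0,0],0.8]
    - [[-0.8,0.8,0.3],[0,0,0],0.8]

```text
time: 30.45
tcp_pos: [0.4812, -0.1632, 0.119]
ee_rot: [0.63, 0.776, -0.003, 0.002]
force: [-0.5, 0.2, 0.0]
width: 0.798
finger_force: 0.0
```

```bash
python3 g.py 480.8 -158.5 85 12.2
```

```text
t 30.45 tcp [ 481.2 -163.2  119. ] xl,yl [ -90.3 -500. ] F [-0.5  0.2  0. ] w 67.9 ff 0.0 q7 0.74
shift [0.0487 0.0065 0.3392] turn [-0.0003  0.001  -0.0009]
```

Call:
servo_tool:
  increments:
    - [[0.048,0.006,0.15],[0,0.001,-0.0009],0.78]
    - [[0.048,0.006,0.4],[0,0.001,-0.0009],0.78]
    - [[0.048,0.006,0.4],[0,0.001,-0.0009],0.78]
    - [[0.048,0.006,0.4],[0,0.001,-0.0009],0.78]

```text
time: 30.85
tcp_pos: [0.479, -0.1549, 0.0805]
ee_rot: [0.627, 0.779, 0.002, -0.002]
force: [0.2, -0.5, 0.2]
width: 0.779
finger_force: 0.0
```

```bash
python3 g.py 480.8 -158.5 48.5 12.2
```

```text
t 30.85 tcp [ 479.  -154.9   80.5] xl,yl [ -82.4 -496.7] F [ 0.2 -0.5  0.2] w 66.3 ff 0.0 q7 0.79
shift [-0.0405  0.0093  0.3199] turn [ 0.0001 -0.0008  0.0004]
```

Call:
servo_tool:
  increments:
    - [[-0.04,0.01,0.1],[0,-0.0008,0.0004],0.78]
    - [[-0.04,0.01,0.22],[0,-0.0008,0.0004],0.78]
    - [[-0.04,0.01,0.22],[0,-0.0008,0.0004],0.78]
    - [[-0.04,0.01,0.22],[0,-0.0008,0.0004],0.78]

```text
time: 31.25
tcp_pos: [0.4816, -0.1587, 0.0584]
ee_rot: [0.628, 0.778, 0.0, 0.001]
force: [0.6, -0.2, 0.3]
width: 0.781
finger_force: 0.0
```

```bash
python3 g.py 480.8 -158.5 48.5 12.2
```

```text
t 31.25 tcp [ 481.6 -158.7   58.4] xl,yl [ -85.8 -499.8] F [ 0.6 -0.2  0.3] w 66.4 ff 0.0 q7 0.82
shift [ 0.0042 -0.0076  0.0985] turn [0.0002 0.0001 0.    ]
```

Call:
servo_tool:
  increments:
    - [[0.004,-0.007,0.05],[0,0,0],0.78]
    - [[0.004,-0.007,0.1],[0,0,0],0.77]
    - [[0.004,-0.007,0.1],[0,0,0],0.75]
    - [[0.004,-0.007,0.1],[0,0,0],0.74]

```text
time: 31.65
tcp_pos: [0.4811, -0.1585, 0.0485]
ee_rot: [0.628, 0.778, 0.0, 0.001]
force: [0.1, -0.2, -0.1]
width: 0.735
finger_force: 0.0
```

Call:
servo_tool:
  increments:
    - [[0,0,0],[0,0,0],0.7]
    - [[0,0,0],[0,0,0],0.66]
    - [[0,0,0],[0,0,0],0.62]
    - [[0,0,0],[0,0,0],0.58]
    - [[0,0,0],[0,0,0],0.55]

```text
time: 32.15
tcp_pos: [0.4813, -0.1586, 0.0494]
ee_rot: [0.628, 0.778, 0.001, 0.001]
force: [-3.7, 1.3, 11.0]
width: 0.638
finger_force: 60.9
```

Gripped. Lift and check.

Call:
servo_tool:
  increments:
    - [[0,0,-0.1],[0,0,0],0.5]
    - [[0,0,-0.3],[0,0,0],0.5]
    - [[0,0,-0.7],[0,0,0],0.5]
    - [[0,0,-0.7],[0,0,0],0.5]
    - [[0,0,-0.7],[0,0,0],0.5]

```text
time: 32.65
tcp_pos: [0.4819, -0.1585, 0.1198]
ee_rot: [0.628, 0.778, 0.002, 0.002]
force: [0.5, 0.3, -0.3]
width: 0.632
finger_force: 63.3
```

```bash
python3 g.py L 321 -553 160 81.5; python3 - <<'E'
from m import *
p,d=snap("scene","11");W=world("scene",d);x,y,z=np.moveaxis(W,-1,0)
st=(x>.42)&(x<.54)&(y>-.22)&(y<-.09)&(z>.007)
h=np.histogram(z[st],bins=np.arange(.0,.14,.004));print([(round(float(b),3),int(a)) for a,b in zip(*h) if a>20])
cv2.imwrite("pics/c10.png",cv2.resize(p[170:320,180:340],None,fx=4,fy=4,interpolation=cv2.INTER_CUBIC))
E
```

```text
t 32.65 tcp [ 481.9 -158.5  119.8] xl,yl [ -85.5 -500. ] F [ 0.5  0.3 -0.3] w 53.8 ff 63.3 q7 0.74
shift [ 3.6141  1.9368 -0.3967] turn [ 0.0006  0.0006 -0.1924]
[(0.004, 35), (0.008, 532), (0.012, 481), (0.016, 155), (0.02, 586), (0.024, 95), (0.092, 62), (0.096, 111), (0.1, 435), (0.104, 98), (0.108, 40), (0.112, 27), (0.116, 33), (0.12, 43), (0.124, 28), (0.128, 35), (0.132, 27)]
```

View pics/c10.png

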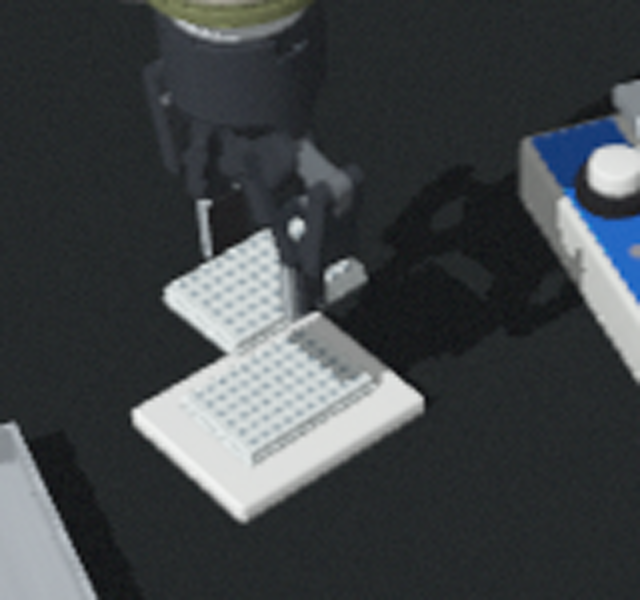

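One tray is held level and one remains on the slab. On to pocket 2.

Call:
servo_tool:
  increments:
    - [[0.4,0.2,-0.4],[0,0,-0.03],0.5]
    - [[1.0,0.5,-0.4],[0,0,-0.09],0.5]
    - [[1.0,0.5,-0.4],[0,0,-0.09],0.5]
    - [[1.0,0.5,-0.4],[0,0,-0.09],0.5]
    - [[1.0,0.5,-0.4],[0,0,-0.09],0.5]

```text
time: 33.2
tcp_pos: [0.5082, -0.0491, 0.1576]
ee_rot: [0.384, 0.923, -0.0, 0.0]
force: [0.0, 0.1, -0.2]
width: 0.637
finger_force: 63.5
```

Call:
servo_tool:
  increments:
    - [[0.3,0.9,0],[0,0,-0.05],0.5]
    - [[0.3,0.9,0],[0,0,-0.1],0.5]
    - [[0.3,0.9,0],[0,0,-0.1],0.5]
    - [[0.3,0.9,0],[0,0,-0.1],0.5]
    - [[0.3,0.9,0],[0,0,-0.1],0.5]

```text
time: 33.7
tcp_pos: [0.5512, 0.0334, 0.1577]
ee_rot: [0.082, 0.997, -0.001, 0.0]
force: [-0.6, -0.3, 0.4]
width: 0.633
finger_force: 63.5
```

```bash
python3 g.py L 321 -553 160 81.5
```

```text
t 33.7 tcp [551.2  33.4 157.7] xl,yl [ 114.5 -540.2] F [-0.6 -0.3  0.4] w 53.8 ff 63.5 q7 1.46
shift [-0.0934  2.0672 -0.0246] turn [-0.0002  0.0001 -0.0027]
```

Call:
servo_tool:
  increments:
    - [[-0.05,0.5,0],[0,0,-0.0027],0.5]
    - [[-0.05,1.0,0],[0,0,-0.0027],0.5]
    - [[-0.05,1.0,0],[0,0,-0.0027],0.5]

```text
time: 34.0
tcp_pos: [0.5724, 0.1406, 0.1575]
ee_rot: [0.072, 0.997, 0.002, 0.0]
force: [0.0, 0.4, -0.9]
width: 0.634
finger_force: 63.5
```

Call:
servo_tool:
  increments:
    - [[-0.05,0.5,0],[0,0,0],0.5]
    - [[-0.05,1.0,0],[0,0,0],0.5]
    - [[-0.05,1.0,0.2],[0,0,0],0.5]
    - [[-0.05,1.0,0.2],[0,0,0],0.5]
    - [[-0.05,1.0,0.2],[0,0,0],0.5]

```text
time: 34.5
tcp_pos: [0.5924, 0.2283, 0.1382]
ee_rot: [0.076, 0.997, -0.001, 0.0]
force: [-0.1, -0.2, 0.7]
width: 0.635
finger_force: 63.5
```

```bash
python3 g.py L 321 -553 112 81.5; python3 - <<'E'
from m import *
A=np.radians(81.5);u=np.array([np.cos(A),np.sin(A)]);v=np.array([-u[1],u[0]])
for n in("top","scene"):
    p,d=snap(n,"12");W=world(n,d);x,y,z=np.moveaxis(W,-1,0);xl=W[...,:2]@u;yl=W[...,:2]@v
    t=(abs(xl-.321)<.08)&(abs(yl+.553)<.1)&(z>.1)&(z<.13)&(p.max(-1)>120)
    for b in blobs(n,t,np.median(z[t]),100): print(n,np.median(z[t]),np.round([np.percentile(b@u,[2,98])*1e3,np.percentile(b@v,[2,98])*1e3],1),rect(b))
E
```

```text
t 34.5 tcp [592.4 228.3 138.2] xl,yl [ 313.4 -552.1] F [-0.1 -0.2  0.7] w 53.9 ff 63.5 q7 1.2
shift [-0.0082  0.0766  0.2619] turn [-0.0003  0.0001 -0.0006]
top 0.12150638462349905 [[ 283.8  329. ]
 [-538.6 -510.4]] (array([563.5, 225.6]), array([46. , 28.3]), 83.94)
top 0.12150638462349905 [[ 283.7  314.9]
 [-592.6 -569.8]] (array([618.8, 210.4]), array([31.8, 23.5]), 80.2)
scene 0.12068150411460654 [[ 279.2  350. ]
 [-603.1 -513.7]] (array([598.8, 229.4]), array([73.1, 90.4]), 82.15)
```

Call:
servo_tool:
  increments:
    - [[-0.01,0.077,0.1],[0,0,-0.0006],0.5]
    - [[-0.01,0.077,0.24],[0,0,-0.0006],0.5]
    - [[-0.01,0.077,0.24],[0,0,-0.0006],0.5]
    - [[-0.01,0.077,0.24],[0,0,-0.0006],0.5]

```text
time: 35.0
tcp_pos: [0.5942, 0.2376, 0.1139]
ee_rot: [0.072, 0.997, -0.001, 0.0]
force: [-0.8, -0.1, -1.5]
width: 0.631
finger_force: 63.5
```

```bash
python3 g.py L 321 -553.5 100 81.5
```

```text
t 35.0 tcp [594.2 237.6 113.9] xl,yl [ 322.8 -552.5] F [-0.8 -0.1 -1.5] w 53.6 ff 63.5 q7 1.2
shift [-0.0095 -0.0178  0.1386] turn [-0.0002  0.0001  0.0008]
```

Call:
servo_tool:
  increments:
    - [[-0.01,-0.018,0],[0,0,0.0008],0.5]
    - [[-0.01,-0.018,0.1],[0,0,0.0008],0.5]
    - [[-0.01,-0.018,0.12],[0,0,0.0008],0.5]
    - [[-0.01,-0.018,0.12],[0,0,0.0008],0.5]

```text
time: 35.4
tcp_pos: [0.5949, 0.2358, 0.1019]
ee_rot: [0.074, 0.997, -0.0, 0.0]
force: [-0.5, 0.0, -0.7]
width: 0.631
finger_force: 63.5
```

Call:
servo_tool:
  increments:
    - [[0,0,0.02],[0,0,0],0.5]
    - [[0,0,0.02],[0,0,0],0.5]

```text
time: 35.6
tcp_pos: [0.5954, 0.236, 0.1006]
ee_rot: [0.074, 0.997, -0.0, 0.001]
force: [0.3, 0.1, -0.5]
width: 0.635
finger_force: 63.5
```

Call:
servo_tool:
  increments:
    - [[0,0,0.02],[0,0,0],0.5]
    - [[0,0,0.02],[0,0,0],0.5]

```text
time: 35.8
tcp_pos: [0.5953, 0.236, 0.0986]
ee_rot: [0.074, 0.997, -0.0, 0.001]
force: [-0.3, -0.0, -0.4]
width: 0.634
finger_force: 63.5
```

```bash
python3 g.py L 321 -553.5 97 81.5
```

```text
t 35.8 tcp [595.3 236.   98.6] xl,yl [ 321.4 -553.9] F [-0.3 -0.  -0.4] w 53.9 ff 63.5 q7 1.21
shift [ 0.0042 -0.0043  0.0158] turn [0.     0.0003 0.0001]
```

Call:
servo_tool:
  increments:
    - [[0,0,0.012],[0,0,0],0.5]
    - [[0,0,0.012],[0,0,0],0.68]
    - [[0,0,0.012],[0,0,0],0.78]
    - [[0,0,0.012],[0,0,0],0.78]
    - [[0,0,0.012],[0,0,0],0.78]

```text
time: 36.3
tcp_pos: [0.5955, 0.236, 0.0977]
ee_rot: [0.074, 0.997, 0.0, 0.001]
force: [-0.5, 0.2, -0.6]
width: 0.78
finger_force: 0.0
```

Call:
servo_tool:
  increments:
    - [[0,0,-0.2],[0,0,0],0.78]
    - [[0,0,-0.6],[0,0,0],0.78]
    - [[0,0,-0.6],[0,0,0],0.78]
    - [[0,0,-0.6],[0,0,0],0.78]

```text
time: 36.7
tcp_pos: [0.5961, 0.2362, 0.1589]
ee_rot: [0.074, 0.997, 0.001, 0.002]
force: [-0.7, 1.3, -0.6]
width: 0.781
finger_force: 0.0
```

Call:
servo_tool:
  increments:
    - [[-0.0,-0.5,0],[0,0,0],0.8]
    - [[0.05,-1.0,0],[0,0,0],0.8]
    - [[0.05,-1.0,0],[0,0,0],0.8]

```text
time: 37.0
tcp_pos: [0.5744, 0.1284, 0.1567]
ee_rot: [0.079, 0.997, -0.002, 0.0]
force: [-1.1, -0.7, 0.4]
width: 0.797
finger_force: 0.0
```

Call:
servo_tool:
  increments:
    - [[0.05,-0.5,0],[0,0,0],0.8]
    - [[0.05,-1.0,0],[0,0,0],0.8]
    - [[0.05,-1.0,0],[0,0,0],0.8]

```text
time: 37.3
tcp_pos: [0.5544, 0.0308, 0.1571]
ee_rot: [0.08, 0.997, -0.002, 0.0]
force: [0.3, -0.7, -0.1]
width: 0.8
finger_force: 0.0
```

Call:
servo_tool:
  increments:
    - [[0,-0.5,0],[0,0,0.05],0.8]
    - [[0.05,-1.0,0],[0,0,0.1],0.8]
    - [[0.05,-1.0,0],[0,0,0.1],0.8]
    - [[0.05,-1.0,0],[0,0,0.1],0.8]
    - [[0.05,-1.0,0],[0,0,0.1],0.8]

```text
time: 37.8
tcp_pos: [0.5357, -0.0585, 0.1566]
ee_rot: [0.381, 0.925, -0.0, 0.0]
force: [0.7, 0.1, -0.5]
width: 0.798
finger_force: 0.0
```

```bash
python3 g.py 480.5 -158.5 130 12.2; python3 tr.py d .022;python3 - <<'E'
from m import *
p,d=load("top","d");W=world("top",d);x,y,z=np.moveaxis(W,-1,0)
st=(x>.42)&(x<.54)&(y>-.22)&(y<-.09)&(z>.0185)&(z<.04)
print(rect(W[st][:,:2]),np.median(z[st]))
E
```

```text
t 37.8 tcp [535.7 -58.5 156.6] xl,yl [  21.3 -538.5] F [ 0.7  0.1 -0.5] w 67.8 ff 0.0 q7 1.06
shift [-0.311  -1.0988  0.2665] turn [0.     0.0001 0.0919]
top
 tray in 2 xl [293.7 348.3] yl [-593.1 -514.2] z 81.0 slope mrad [-2.  1.]
 tray in 3 xl [294.2 348.1] yl [-496.  -418.3] z 81.1 slope mrad [ 4. -5.]
 stack (array([ 479.9, -158.6]), array([57.7, 75.1]), 11.66) [23.2 26.5]
 pan tray (array([ 504.1, -366.1]), array([ 82.7, 181.5]), 85.78)
scene
 tray in 2 xl [294.1 347.5] yl [-596.1 -516.5] z 79.6 slope mrad [-2.  3.]
 tray in 3 xl [293.7 347.9] yl [-499.2 -421. ] z 79.6 slope mrad [ 1. -0.]
 stack (array([ 483.7, -156.3]), array([60.7, 84.3]), 11.89) [21.9 24.5]
 pan tray (array([ 600.6, -370.2]), array([144.2,  16.6]), 84.4)
 pan tray (array([ 495.3, -353.3]), array([130.7, 183.4]), 85.91)
(array([ 482.2, -170.3]), array([77.3, 85.8]), 83.25) 0.023310604061592577
```

Call:
servo_tool:
  increments:
    - [[-0.3,-1.0,0.25],[0,0,0.092],0.8]
    - [[-0.3,-1.0,0.25],[0,0,0.092],0.8]
    - [[-0.3,-1.0,0.25],[0,0,0.092],0.8]
    - [[-0.3,-1.0,0.25],[0,0,0.092],0.8]
    - [[-0.3,-1.0,0.25],[0,0,0.092],0.8]

```text
time: 38.4
tcp_pos: [0.4874, -0.1508, 0.1321]
ee_rot: [0.626, 0.78, 0.0, 0.001]
force: [0.1, 0.1, -0.3]
width: 0.799
finger_force: 0.0
```

```bash
python3 g.py 480.7 -157.5 70 12
```

```text
t 38.4 tcp [ 487.4 -150.8  132.1] xl,yl [ -77.1 -504.3] F [ 0.1  0.1 -0.3] w 67.9 ff 0.0 q7 0.72
shift [-0.0508 -0.0806  0.6205] turn [0.0002 0.0001 0.0013]
```

Call:
servo_tool:
  increments:
    - [[-0.05,-0.08,0.2],[0,0,0.001],0.78]
    - [[-0.05,-0.08,0.62],[0,0,0.001],0.78]
    - [[-0.05,-0.08,0.62],[0,0,0.001],0.78]
    - [[-0.05,-0.08,0.62],[0,0,0.001],0.78]
    - [[-0.05,-0.08,0.62],[0,0,0.001],0.78]

```text
time: 38.9
tcp_pos: [0.4821, -0.1576, 0.072]
ee_rot: [0.628, 0.778, 0.001, 0.002]
force: [0.1, -0.0, 0.2]
width: 0.784
finger_force: 0.0
```

```bash
python3 g.py 480.7 -157.5 50 12
```

```text
t 38.9 tcp [ 482.1 -157.6   72. ] xl,yl [ -84.6 -500.1] F [ 0.1 -0.   0.2] w 66.6 ff 0.0 q7 0.8
shift [ 0.0044 -0.0144  0.2199] turn [0.0006 0.0002 0.0005]
```

Call:
servo_tool:
  increments:
    - [[0.004,-0.012,0.12],[0.0006,0,0],0.78]
    - [[0.004,-0.012,0.25],[0.0006,0,0],0.78]
    - [[0.004,-0.012,0.32],[0.0006,0,0],0.77]
    - [[0.004,-0.012,0.325],[0.0006,0,0],0.75]
    - [[0.004,-0.012,0.325],[0.0006,0,0],0.74]

```text
time: 39.4
tcp_pos: [0.4795, -0.1575, 0.0376]
ee_rot: [0.629, 0.777, -0.001, -0.001]
force: [-0.8, -0.6, 0.2]
width: 0.738
finger_force: 0.0
```

Call:
servo_tool:
  increments:
    - [[0,0,0],[0,0,0],0.7]
    - [[0,0,0],[0,0,0],0.66]
    - [[0,0,0],[0,0,0],0.62]
    - [[0,0,0],[0,0,0],0.58]
    - [[0,0,0],[0,0,0],0.55]

```text
time: 39.9
tcp_pos: [0.48, -0.1576, 0.0388]
ee_rot: [0.629, 0.777, -0.0, -0.0]
force: [-3.5, 0.6, 10.1]
width: 0.634
finger_force: 61.2
```

Call:
servo_tool:
  increments:
    - [[0,0,-0.1],[0,0,0],0.5]
    - [[0,0,-0.3],[0,0,0],0.5]
    - [[0,0,-0.8],[0,0,0],0.5]
    - [[0,0,-0.8],[0,0,0],0.5]
    - [[0,0,-0.8],[0,0,0],0.5]

```text
time: 40.4
tcp_pos: [0.4809, -0.1573, 0.1195]
ee_rot: [0.629, 0.777, 0.0, 0.001]
force: [-0.2, 0.9, -0.5]
width: 0.64
finger_force: 63.5
```

```bash
python3 g.py L 231 -457 160 81.5; python3 - <<'E'
from m import *
p,d=snap("scene","13");W=world("scene",d);x,y,z=np.moveaxis(W,-1,0)
st=(x>.42)&(x<.54)&(y>-.22)&(y<-.09)&(z>.007)
h=np.histogram(z[st],bins=np.arange(.0,.14,.004));print([(round(float(b),3),int(a)) for a,b in zip(*h) if a>20])
E
```

```text
t 40.4 tcp [ 480.9 -157.3  119.5] xl,yl [ -84.5 -498.9] F [-0.2  0.9 -0.5] w 54.4 ff 63.5 q7 0.75
shift [ 3.1012  0.7161 -0.407 ] turn [ 1.000e-04  3.000e-04 -1.929e-01]
[(0.004, 41), (0.008, 1056), (0.012, 770), (0.092, 43), (0.096, 102), (0.1, 414), (0.104, 117), (0.108, 39), (0.112, 26), (0.116, 35), (0.12, 34), (0.124, 41), (0.128, 30), (0.132, 32)]
```

Call:
servo_tool:
  increments:
    - [[0.4,0.1,-0.4],[0,0,-0.03],0.5]
    - [[1.0,0.3,-0.4],[0,0,-0.09],0.5]
    - [[1.0,0.3,-0.4],[0,0,-0.09],0.5]
    - [[1.0,0.3,-0.4],[0,0,-0.09],0.5]
    - [[1.0,0.3,-0.4],[0,0,-0.09],0.5]

```text
time: 40.95
tcp_pos: [0.4878, -0.0522, 0.1569]
ee_rot: [0.385, 0.923, -0.001, -0.001]
force: [0.1, -0.4, -0.8]
width: 0.637
finger_force: 63.6
```

Call:
servo_tool:
  increments:
    - [[0.5,0.5,0],[0,0,-0.05],0.5]
    - [[0.5,0.5,0],[0,0,-0.102],0.5]
    - [[0.5,0.5,0],[0,0,-0.102],0.5]
    - [[0.5,0.5,0],[0,0,-0.102],0.5]
    - [[0.5,0.5,0],[0,0,-0.102],0.5]

```text
time: 41.45
tcp_pos: [0.4886, 0.0168, 0.1568]
ee_rot: [0.077, 0.997, -0.001, -0.002]
force: [-0.8, -0.5, -0.2]
width: 0.635
finger_force: 63.6
```

```bash
python3 g.py L 231 -457 140 81.5
```

```text
t 41.45 tcp [488.6  16.8 156.8] xl,yl [  88.8 -480.7] F [-0.8 -0.5 -0.2] w 54.0 ff 63.6 q7 1.45
shift [0.2447 1.4212 0.166 ] turn [-0.0004 -0.0005 -0.0009]
```

Call:
servo_tool:
  increments:
    - [[0.17,0.5,0],[0,0,-0.001],0.5]
    - [[0.17,1.0,0],[0,0,-0.001],0.5]
    - [[0.17,1.0,0],[0,0,-0.001],0.5]

```text
time: 41.75
tcp_pos: [0.487, 0.1254, 0.1566]
ee_rot: [0.072, 0.997, 0.0, -0.002]
force: [0.1, -0.1, -0.6]
width: 0.641
finger_force: 63.6
```

Call:
servo_tool:
  increments:
    - [[0.07,0.42,0],[0,0,0],0.5]
    - [[0.07,0.42,0.16],[0,0,0],0.5]
    - [[0.07,0.42,0.16],[0,0,0],0.5]
    - [[0.07,0.42,0.16],[0,0,0],0.5]
    - [[0.07,0.42,0.16],[0,0,0],0.5]

```text
time: 42.25
tcp_pos: [0.4874, 0.1599, 0.1419]
ee_rot: [0.076, 0.997, -0.001, -0.001]
force: [-0.2, -0.5, 0.6]
width: 0.636
finger_force: 63.6
```

```bash
python3 g.py L 231 -457 115 81.5; python3 - <<'E'
from m import *
A=np.radians(81.5);u=np.array([np.cos(A),np.sin(A)]);v=np.array([-u[1],u[0]])
for n in("top","scene"):
    p,d=snap(n,"14");W=world(n,d);x,y,z=np.moveaxis(W,-1,0);xl=W[...,:2]@u;yl=W[...,:2]@v
    t=(abs(xl-.231)<.08)&(abs(yl+.457)<.1)&(z>.1)&(z<.135)&(p.max(-1)>120)
    for b in blobs(n,t,np.median(z[t]),100): print(n,np.median(z[t]),np.round([np.percentile(b@u,[2,98])*1e3,np.percentile(b@v,[2,98])*1e3],1),rect(b))
E
```

```text
t 42.25 tcp [487.4 159.9 141.9] xl,yl [ 230.2 -458.4] F [-0.2 -0.5  0.6] w 54.1 ff 63.6 q7 1.18
shift [0.0135 0.0081 0.2685] turn [-0.0003 -0.0002 -0.0005]
top 0.1259840599614146 [[ 201.   221.9]
 [-443.  -415.6]] (array([455.9, 145.8]), array([21.1, 27.9]), 80.84)
top 0.1259840599614146 [[ 200.9  231.2]
 [-497.6 -474.1]] (array([512.4, 142.7]), array([32.1, 23.7]), 81.47)
scene 0.1243375836016628 [[ 197.1  267.1]
 [-508.2 -418. ]] (array([492.1, 161.6]), array([74. , 91.1]), 81.98)
```

Call:
servo_tool:
  increments:
    - [[-0.003,0.008,0.1],[0,0,-0.0005],0.5]
    - [[-0.003,0.008,0.27],[0,0,-0.0005],0.5]
    - [[-0.003,0.008,0.27],[0,0,-0.0005],0.5]
    - [[-0.003,0.008,0.27],[0,0,-0.0005],0.5]

```text
time: 42.75
tcp_pos: [0.4872, 0.1619, 0.1143]
ee_rot: [0.073, 0.997, -0.001, -0.001]
force: [0.3, -0.5, -0.2]
width: 0.637
finger_force: 63.6
```

```bash
python3 g.py L 231 -458.7 100 81.5
```

```text
t 42.75 tcp [487.2 161.9 114.3] xl,yl [ 232.2 -457.9] F [ 0.3 -0.5 -0.2] w 54.1 ff 63.6 q7 1.21
shift [-0.0086 -0.0115  0.1434] turn [-0.0003 -0.0004  0.0005]
```

Call:
servo_tool:
  increments:
    - [[-0.008,-0.011,0],[0,0,0.0005],0.5]
    - [[-0.008,-0.011,0.1],[0,0,0.0005],0.5]
    - [[-0.008,-0.011,0.12],[0,0,0.0005],0.5]
    - [[-0.008,-0.011,0.12],[0,0,0.0005],0.5]

```text
time: 43.15
tcp_pos: [0.4876, 0.1609, 0.102]
ee_rot: [0.074, 0.997, -0.001, -0.001]
force: [0.0, -0.3, 0.1]
width: 0.635
finger_force: 63.6
```

Call:
servo_tool:
  increments:
    - [[0,0,0.02],[0,0,0],0.5]
    - [[0,0,0.02],[0,0,0],0.5]

```text
time: 43.35
tcp_pos: [0.4879, 0.161, 0.1005]
ee_rot: [0.074, 0.997, -0.001, -0.001]
force: [-0.0, 0.0, -0.1]
width: 0.639
finger_force: 63.6
```

Call:
servo_tool:
  increments:
    - [[0,0,0.02],[0,0,0],0.5]
    - [[0,0,0.02],[0,0,0],0.5]

```text
time: 43.55
tcp_pos: [0.4879, 0.161, 0.0984]
ee_rot: [0.074, 0.997, -0.001, -0.001]
force: [-0.7, 0.6, -0.3]
width: 0.635
finger_force: 63.6
```

```bash
python3 g.py L 231 -458.7 97 81.5
```

```text
t 43.55 tcp [487.9 161.   98.4] xl,yl [ 231.4 -458.7] F [-0.7  0.6 -0.3] w 54.0 ff 63.6 q7 1.22
shift [ 0.0003 -0.0035  0.0141] turn [-0.0002 -0.0003  0.0001]
```

Call:
servo_tool:
  increments:
    - [[0,0,0.014],[0,0,0],0.5]
    - [[0,0,0.014],[0,0,0],0.68]
    - [[0,0,0.014],[0,0,0],0.78]
    - [[0,0,0.014],[0,0,0],0.78]
    - [[0,0,0.014],[0,0,0],0.78]

```text
time: 44.05
tcp_pos: [0.488, 0.161, 0.0972]
ee_rot: [0.074, 0.997, -0.001, -0.001]
force: [1.0, 0.9, 0.4]
width: 0.779
finger_force: 0.0
```

Call:
servo_tool:
  increments:
    - [[0,0,-0.2],[0,0,0],0.78]
    - [[0,0,-0.6],[0,0,0],0.78]
    - [[0,0,-1.0],[0,0,0],0.5]
    - [[0,0,-1.0],[0,0,0],0.3]

```text
time: 44.45
tcp_pos: [0.491, 0.1617, 0.2026]
ee_rot: [0.074, 0.997, 0.002, 0.003]
force: [0.7, 0.5, 0.1]
width: 0.45
finger_force: 0.0
```

Call:
servo_tool:
  increments:
    - [[0,-1.0,-0.5],[0,0,0],0.3]
    - [[0,-1.0,-0.9],[0,0,0],0]
    - [[0,-1.0,-1.0],[0,0,0],0]
    - [[0,-1.0,-1.0],[0,0,0],0]

```text
time: 44.85
tcp_pos: [0.4756, 0.0582, 0.3023]
ee_rot: [0.077, 0.997, 0.001, 0.003]
force: [0.6, -0.8, 0.9]
width: 0.003
finger_force: 0.0
```

```bash
python3 g.py L 500 -410 340 81.5; python3 tr.py e .012; python3 - <<'E'
from m import *
p,d=load("top","e")
cv2.imwrite("pics/c11.png",cv2.resize(p[130:330,20:300],None,fx=2.8,fy=2.8,interpolation=cv2.INTER_CUBIC))
A=np.radians(81.5);u=np.array([np.cos(A),np.sin(A)]);v=np.array([-u[1],u[0]])
for n in("top","scene"):
    p,d=load(n,"e");W=world(n,d);x,y,z=np.moveaxis(W,-1,0);xl=W[...,:2]@u-.276;yl=W[...,:2]@v+.505
    f=(xl>.1)&(xl<.3)&(abs(yl)<.13)&(z>.25)&(z<.36)&(p.max(-1)>90)
    print(n,f.sum(),"rail xl",np.round(np.percentile(xl[f],[1,50,99])*1e3),"yl",np.round(np.percentile(yl[f],[1,99])*1e3),"z",np.round(np.percentile(z[f],[1,50,99])*1e3))
E
```

```text
t 44.85 tcp [475.6  58.2 302.3] xl,yl [ 127.9 -461.8] F [ 0.6 -0.8  0.9] w 0.3 ff 0.0 q7 1.25
shift [ 0.5385  3.719  -0.3688] turn [ 0.0005  0.0009 -0.001 ]
top
 tray in 2 xl [294.2 348.4] yl [-593.3 -517. ] z 81.2 slope mrad [-9.  6.]
 tray in 3 xl [315.7 351.4] yl [-495.4 -417.8] z 81.1 slope mrad [-46.  -2.]
 pan tray (array([ 507. , -359.1]), array([ 90.7, 186.3]), 88.3)
scene
 tray in 1 xl [204.3 257.6] yl [-498.6 -418.2] z 79.6 slope mrad [-1. -3.]
 tray in 2 xl [293.9 347.9] yl [-596.4 -517.2] z 79.6 slope mrad [1. 1.]
 tray in 3 xl [293.5 347.7] yl [-499.4 -420. ] z 79.6 slope mrad [2. 1.]
 pan tray (array([ 600.5, -370.2]), array([144.2,  17.6]), 84.39)
 pan tray (array([ 496.2, -354.5]), array([131.2, 181.6]), 85.04)
top 2596 rail xl [158. 174. 185.] yl [-116.  116.] z [250. 306. 318.]
scene 1488 rail xl [157. 174. 184.] yl [-120.  115.] z [250. 301. 315.]
```

View pics/c11.png

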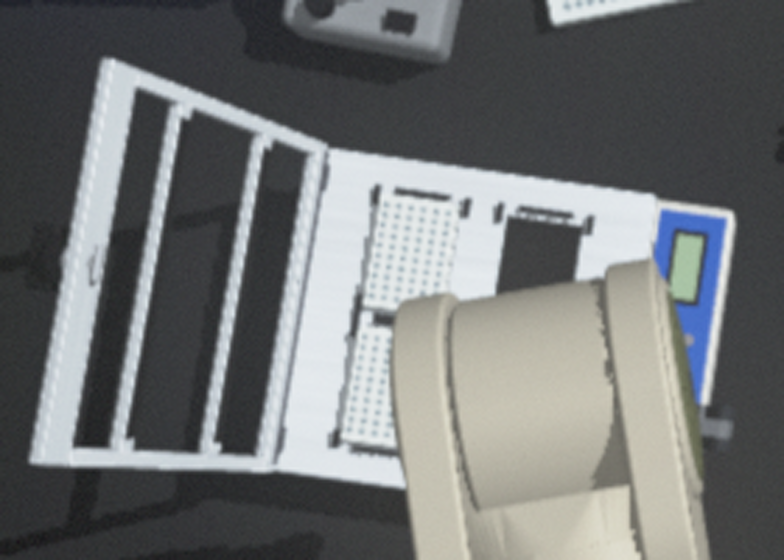

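All three fresh trays are seated flat (pockets 1, 2 and 3). Next is the frame, whose rail is at about (65,260) in the crop, measured at local x of about 171 mm and z of about 303 mm. I'll go over it and behind it with shut fingers.

Call:
servo_tool:
  increments:
    - [[0.07,0,-1.0],[0,0,0],0]
    - [[0.07,0,-1.0],[0,0,0],0]
    - [[0.07,0,-1.0],[0,0,0],0]

```text
time: 45.25
tcp_pos: [0.4681, 0.0649, 0.4015]
ee_rot: [0.073, 0.997, 0.001, 0.002]
force: [0.8, -0.2, -0.3]
width: -0.004
finger_force: 0.0
```

Call:
servo_tool:
  increments:
    - [[0,0.5,0],[0,0,0],0]
    - [[0,1.0,0],[0,0,0],0]
    - [[0,1.0,0],[0,0,0],0]

```text
time: 45.55
tcp_pos: [0.48, 0.172, 0.3934]
ee_rot: [0.067, 0.998, -0.001, -0.003]
force: [-0.5, 0.9, -1.0]
width: 0.004
finger_force: 0.0
```

Call:
servo_tool:
  increments:
    - [[0,0.5,0],[0,0,0],0]
    - [[0,1.0,0],[0,0,0],0]
    - [[0,1.0,0],[0,0,0],0]

```text
time: 45.85
tcp_pos: [0.4938, 0.271, 0.392]
ee_rot: [0.068, 0.998, -0.002, -0.004]
force: [-0.7, 0.2, -1.5]
width: 0.0
finger_force: 0.0
```

Call:
servo_tool:
  increments:
    - [[0,0.5,0],[0,0,0],0]
    - [[0,1.0,0],[0,0,0],0]
    - [[0,1.0,0],[0,0,0],0]

```text
time: 46.15
tcp_pos: [0.5079, 0.3697, 0.39]
ee_rot: [0.068, 0.998, -0.003, -0.005]
force: [-0.5, -0.0, -2.0]
width: -0.001
finger_force: 0.0
```

Call:
servo_tool:
  increments:
    - [[0,0.6,0],[0,0,0],0]
    - [[0,0.7,0],[0,0,0],0]
    - [[0,0.7,0],[0,0,0],0]
    - [[0,0.7,0],[0,0,0],0]

```text
time: 46.55
tcp_pos: [0.5209, 0.4303, 0.3941]
ee_rot: [0.073, 0.997, -0.002, -0.002]
force: [0.0, 0.3, 0.2]
width: 0.0
finger_force: 0.0
```

```bash
python3 g.py L 494 -455 315 81.5
```

```text
t 46.55 tcp [520.9 430.3 394.1] xl,yl [ 502.6 -451.6] F [0.  0.3 0.2] w 0.0 ff 0.0 q7 0.82
shift [-0.0367 -0.0828  0.7907] turn [-0.0007 -0.0006  0.0003]
```

Descend behind the rail, then begin pushing.

Call:
servo_tool:
  increments:
    - [[-0.036,0,0.4],[0,0,0],0]
    - [[-0.036,0,0.75],[0,0,0],0]
    - [[-0.036,0,0.75],[0,0,0],0]
    - [[-0.036,0,0.75],[0,0,0],0]

```text
time: 46.95
tcp_pos: [0.5246, 0.4282, 0.3225]
ee_rot: [0.074, 0.997, -0.001, -0.001]
force: [-0.2, 0.1, 1.7]
width: 0.002
finger_force: 0.0
```

Call:
servo_tool:
  increments:
    - [[0,-0.1,0],[0,0,0],0]
    - [[0,-0.2,0],[0,0,0],0]
    - [[0,-0.25,0],[0,0,0],0]
    - [[0,-0.3,0],[0,0,0],0]
    - [[0,-0.3,0],[0,0,0],0]

```text
time: 47.45
tcp_pos: [0.5206, 0.3987, 0.3232]
ee_rot: [0.074, 0.997, 0.0, -0.0]
force: [-0.3, 0.1, -0.1]
width: 0.0
finger_force: 0.0
```

```bash
python3 g.py L 460 -455 327 81.5; cat > fr.py <<'E'
from m import *
import sys
A=np.radians(81.5);u=np.array([np.cos(A),np.sin(A)]);v=np.array([-u[1],u[0]])
n="scene";p,d=snap(n,sys.argv[1]);W=world(n,d);x,y,z=np.moveaxis(W,-1,0);xl=W[...,:2]@u-.276;yl=W[...,:2]@v+.505
f=(np.hypot(xl-.118,z-.086)>.1)&(np.hypot(xl-.118,z-.086)<.245)&(yl<-.105)&(yl>-.125)&(z>.088)&(p.max(-1)>90)
print("frame theta",np.median(np.arctan2(z[f]-.086,.118-xl[f])),f.sum())
E
python3 fr.py f1
```

```text
t 47.45 tcp [520.6 398.7 323.2] xl,yl [ 471.3 -456. ] F [-0.3  0.1 -0.1] w 0.0 ff 0.0 q7 0.86
shift [ 0.0097 -0.1129 -0.0385] turn [ 0.0001 -0.0001 -0.    ]
frame theta 1.8137879469989624 483
```

Call:
servo_tool:
  increments:
    - [[0,-0.15,-0.03],[0,0,0],0]
    - [[0,-0.3,-0.05],[0,0,0],0]
    - [[0,-0.45,-0.07],[0,0,0],0]
    - [[0,-0.6,-0.08],[0,0,0],0]
    - [[0,-0.74,-0.08],[0,0,0],0]

```text
time: 48.0
tcp_pos: [0.5091, 0.3249, 0.3297]
ee_rot: [0.074, 0.997, -0.001, -0.001]
force: [0.3, 2.7, -1.3]
width: 0.001
finger_force: 1.2
```

```bash
python3 g.py L 331 -455 317 81.5; python3 fr.py f2
```

```text
t 48.0 tcp [509.1 324.9 329.7] xl,yl [ 396.6 -455.5] F [ 0.3  2.7 -1.3] w 0.1 ff 1.2 q7 0.93
shift [ 0.0051 -0.6553  0.1281] turn [-0.0002 -0.0003  0.0001]
frame theta 1.4925142708074182 420
```

Call:
servo_tool:
  increments:
    - [[0,-0.13,0],[0,0,0],0]
    - [[0,-0.26,0.02],[0,0,0],0]
    - [[0,-0.39,0.05],[0,0,0],0]
    - [[0,-0.52,0.09],[0,0,0],0]
    - [[0,-0.65,0.13],[0,0,0],0]

```text
time: 48.55
tcp_pos: [0.4999, 0.2602, 0.317]
ee_rot: [0.074, 0.997, -0.001, -0.001]
force: [1.3, 2.6, 1.1]
width: -0.001
finger_force: 0.9
```

Call:
servo_tool:
  increments:
    - [[0,-0.13,0.05],[0,0,0],0]
    - [[0,-0.25,0.1],[0,0,0],0]
    - [[0,-0.37,0.17],[0,0,0],0]
    - [[0,-0.48,0.24],[0,0,0],0]
    - [[0,-0.59,0.32],[0,0,0],0]

```text
time: 49.05
tcp_pos: [0.491, 0.2021, 0.2847]
ee_rot: [0.074, 0.997, -0.001, -0.001]
force: [1.3, 0.9, 1.2]
width: -0.001
finger_force: 0.7
```

```bash
python3 g.py L 226 -455 237 81.5; python3 fr.py f3
```

```text
t 49.05 tcp [491.  202.1 284.7] xl,yl [ 272.4 -455.8] F [1.3 0.9 1.2] w -0.1 ff 0.7 q7 1.06
shift [ 0.0072 -0.4639  0.4778] turn [-0.0002 -0.0002 -0.    ]
frame theta 0.9141216626416975 231
```

Call:
servo_tool:
  increments:
    - [[0,-0.1,0.09],[0,0,0],0]
    - [[0,-0.2,0.18],[0,0,0],0]
    - [[0,-0.29,0.28],[0,0,0],0]
    - [[0,-0.38,0.38],[0,0,0],0]
    - [[0,-0.46,0.48],[0,0,0],0]

```text
time: 49.6
tcp_pos: [0.484, 0.1569, 0.2362]
ee_rot: [0.074, 0.997, -0.001, -0.001]
force: [1.4, 0.9, 1.0]
width: -0.001
finger_force: 0.5
```

Call:
servo_tool:
  increments:
    - [[0,-0.07,0.12],[0,0,0],0]
    - [[0,-0.14,0.24],[0,0,0],0]
    - [[0,-0.2,0.36],[0,0,0],0]
    - [[0,-0.25,0.48],[0,0,0],0]
    - [[0,-0.3,0.59],[0,0,0],0]

```text
time: 50.1
tcp_pos: [0.4795, 0.1277, 0.1771]
ee_rot: [0.074, 0.997, -0.001, -0.001]
force: [0.2, 1.8, -0.1]
width: 0.001
finger_force: 0.3
```

```bash
python3 g.py L 188 -455 146 81.5; python3 fr.py f4
```

```text
t 50.1 tcp [479.5 127.7 177.1] xl,yl [ 197.1 -455.4] F [ 0.2  1.8 -0.1] w 0.1 ff 0.3 q7 1.2
shift [ 0.0032 -0.091   0.3108] turn [-0.0002 -0.0003  0.0001]
frame theta 0.31048063609492144 375
```

Call:
servo_tool:
  increments:
    - [[0,-0.03,0.08],[0,0,0],0]
    - [[0,-0.05,0.16],[0,0,0],0]
    - [[0,-0.07,0.24],[0,0,0],0]
    - [[0,-0.09,0.31],[0,0,0],0]

```text
time: 50.55
tcp_pos: [0.4784, 0.1191, 0.1466]
ee_rot: [0.074, 0.997, -0.0, -0.001]
force: [-0.2, -0.1, 0.3]
width: 0.004
finger_force: 0.3
```

Call:
servo_tool:
  increments:
    - [[0,-0.01,0.08],[0,0,0],0]
    - [[0,-0.02,0.15],[0,0,0],0]
    - [[0,-0.03,0.21],[0,0,0],0]
    - [[0,-0.03,0.26],[0,0,0],0]

```text
time: 50.95
tcp_pos: [0.4778, 0.1158, 0.1207]
ee_rot: [0.074, 0.997, -0.001, -0.001]
force: [-0.7, -0.3, 0.3]
width: 0.001
finger_force: 0.3
```

Call:
servo_tool:
  increments:
    - [[0,0,0.02],[0,0,0],0]
    - [[0,0,0.04],[0,0,0],0]
    - [[0,0,0.04],[0,0,0],0]

```text
time: 51.25
tcp_pos: [0.4778, 0.1161, 0.1171]
ee_rot: [0.074, 0.997, -0.001, -0.001]
force: [0.7, -0.3, 0.1]
width: 0.0
finger_force: 0.0
```

```bash
python3 g.py L 188 -455 114 81.5; python3 fr.py f5
```

```text
t 51.25 tcp [477.8 116.1 117.1] xl,yl [ 185.4 -455.4] F [ 0.7 -0.3  0.1] w 0.0 ff 0.0 q7 1.27
shift [0.0041 0.0259 0.031 ] turn [-0.0002 -0.0003  0.0001]
frame theta 0.02903098831792569 293
```

Call:
servo_tool:
  increments:
    - [[0,0,0.02],[0,0,0],0]
    - [[0,0,0.03],[0,0,0],0]

```text
time: 51.5
tcp_pos: [0.4782, 0.1162, 0.1148]
ee_rot: [0.074, 0.997, -0.0, -0.0]
force: [-4.4, -1.5, 14.6]
width: -0.001
finger_force: 7.3
```

Call:
servo_tool:
  increments:
    - [[0,0,0.02],[0,0,0],0]
    - [[0,0,0.02],[0,0,0],0]

```text
time: 51.7
tcp_pos: [0.4784, 0.1161, 0.1145]
ee_rot: [0.074, 0.997, 0.0, -0.001]
force: [-10.1, -2.0, 26.9]
width: 0.001
finger_force: 13.5
```

Call:
servo_tool:
  increments:
    - [[0,0,0.015],[0,0,0],0]
    - [[0,0,0.015],[0,0,0],0]

```text
time: 51.9
tcp_pos: [0.4786, 0.1161, 0.1142]
ee_rot: [0.074, 0.997, 0.001, -0.0]
force: [-15.9, -4.6, 41.4]
width: -0.002
finger_force: 20.7
```

The frame is at its stop. Back off and look at the wing.

Call:
servo_tool:
  increments:
    - [[0,0,-0.5],[0,0,0],0]
    - [[0,0,-1.0],[0,0,0],0]
    - [[0,0,-1.0],[0,0,0],0]

```text
time: 52.2
tcp_pos: [0.4815, 0.1166, 0.2173]
ee_rot: [0.074, 0.997, 0.002, 0.004]
force: [0.6, 0.4, -0.3]
width: 0.004
finger_force: 0.0
```

Call:
servo_tool:
  increments:
    - [[0.3,-1.0,0],[0,0,0],0.3]
    - [[0.3,-1.0,0],[0,0,0],0.3]
    - [[0.3,-1.0,-0.3],[0,0,0],0.3]
    - [[0.3,-1.0,-0.3],[0,0,0],0.3]

```text
time: 52.6
tcp_pos: [0.4342, 0.02, 0.2433]
ee_rot: [0.076, 0.997, 0.001, 0.001]
force: [1.3, 1.2, 0.1]
width: 0.305
finger_force: 0.0
```

Call:
servo_tool:
  increments:
    - [[0.2,-1.0,0],[0,0,0],0.3]
    - [[0.2,-1.0,0],[0,0,0],0.3]
    - [[0.2,-1.0,0],[0,0,0],0.3]
    - [[0.2,-1.0,0],[0,0,0],0.3]

```text
time: 53.0
tcp_pos: [0.399, -0.0749, 0.241]
ee_rot: [0.075, 0.997, 0.0, -0.0]
force: [-1.0, 0.7, -0.0]
width: 0.301
finger_force: 0.0
```

```bash
python3 fr.py f6; python3 - <<'E'
from m import *
A=np.radians(81.5);u=np.array([np.cos(A),np.sin(A)]);v=np.array([-u[1],u[0]])
im=[]
for n in("top","scene"):
    p,d=snap(n,"w");W=world(n,d);x,y,z=np.moveaxis(W,-1,0);xl=W[...,:2]@u-.276;yl=W[...,:2]@v+.505;V=p.max(-1)
    r=(abs(xl+.106)<.045)&(abs(yl)<.05)
    t=r&(z>.110)&(z<.128)
    if t.sum()>5: print(n,t.sum(),"xl",np.round(np.percentile(xl[t],[3,50,97])*1e3,1),"yl",np.round(np.percentile(yl[t],[3,50,97])*1e3,1),"z",np.round(np.percentile(z[t],[50,95])*1e3,1))
    for b in blobs(n,t,.121,8):
        c,s,a=rect(b);print("  ray",c,s,a,"uv",np.round([c@u-276,c@v+505],1))
    c=(slice(220,290),slice(200,290)) if n=="top" else (slice(160,250),slice(320,420))
    im.append(cv2.resize(p[c],(390,300),interpolation=cv2.INTER_CUBIC))
cv2.imwrite("pics/c12.png",np.hstack(im))
E
```

```text
frame theta 0.02324711084863968 252
top 121 xl [-111.5 -106.5 -100.9] yl [-18.4  -0.6  17.2] z [121.9 124.7]
  ray [525.1  94. ] [14. 38.] 80.68 uv [-105.4   -0.4]
scene 104 xl [-112.2 -108.2 -100.5] yl [-20.9  -6.   15.5] z [118.5 122.9]
  ray [532.   89.4] [16.1 47.7] 78.62 uv [-108.9   -7.9]
```

View pics/c12.png

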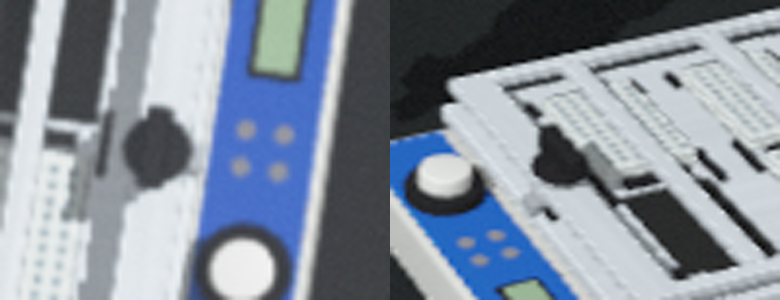

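The frame lies level. The wing is at about (155,145) in the top crop with its bar along the shaker's y, centred at local (-106,-0.5), top at about 121 mm. The tool is already aligned with it.

Call:
servo_tool:
  increments:
    - [[-0.5,1.0,0],[0,0,0],0.4]
    - [[-0.5,1.0,0],[0,0,0],0.4]
    - [[-0.5,1.0,0],[0,0,0],0.4]
    - [[-0.5,1.0,0],[0,0,0],0.4]

```text
time: 53.55
tcp_pos: [0.464, 0.0208, 0.2399]
ee_rot: [0.071, 0.997, -0.002, -0.002]
force: [0.1, -0.1, 0.4]
width: 0.401
finger_force: 0.0
```

Call:
servo_tool:
  increments:
    - [[-0.5,0.9,0.4],[0,0,0],0.4]
    - [[-0.5,0.9,0.4],[0,0,0],0.4]
    - [[-0.5,0.9,0.4],[0,0,0],0.4]
    - [[-0.5,0.9,0.4],[0,0,0],0.4]

```text
time: 53.95
tcp_pos: [0.5255, 0.1001, 0.199]
ee_rot: [0.073, 0.997, -0.002, -0.002]
force: [-0.2, -0.9, -0.3]
width: 0.404
finger_force: 0.0
```

```bash
python3 g.py L 170 -505.4 155 81.5
```

```text
t 53.95 tcp [525.5 100.1 199. ] xl,yl [ 176.7 -505. ] F [-0.2 -0.9 -0.3] w 34.4 ff 0.0 q7 1.33
shift [-0.0057 -0.0648  0.4402] turn [-0.0007 -0.0006  0.0005]
```

Call:
servo_tool:
  increments:
    - [[-0.006,-0.065,0.2],[-0.0007,-0.0006,0.0005],0.42]
    - [[-0.006,-0.065,0.4],[-0.0007,-0.0006,0.0005],0.42]
    - [[-0.006,-0.065,0.4],[-0.0007,-0.0006,0.0005],0.42]
    - [[-0.006,-0.065,0.4],[-0.0007,-0.0006,0.0005],0.42]

```text
time: 54.35
tcp_pos: [0.5253, 0.0911, 0.1617]
ee_rot: [0.076, 0.997, 0.002, 0.001]
force: [-0.1, 0.9, 1.0]
width: 0.423
finger_force: 0.0
```

```bash
python3 g.py L 170 -505.4 132 81.5
```

```text
t 54.35 tcp [525.3  91.1 161.7] xl,yl [ 167.7 -506.1] F [-0.1  0.9  1. ] w 36.0 ff 0.0 q7 1.37
shift [0.0074 0.0217 0.297 ] turn [ 0.0005  0.0004 -0.0007]
```

Call:
servo_tool:
  increments:
    - [[0.007,0.021,0.1],[0.0005,0.0004,-0.0007],0.42]
    - [[0.007,0.021,0.28],[0.0005,0.0004,-0.0007],0.42]
    - [[0.007,0.021,0.29],[0.0005,0.0004,-0.0007],0.42]
    - [[0.007,0.021,0.29],[0.0005,0.0004,-0.0007],0.42]

```text
time: 54.75
tcp_pos: [0.5252, 0.0946, 0.1319]
ee_rot: [0.073, 0.997, -0.0, -0.0]
force: [-0.1, 0.2, 0.6]
width: 0.419
finger_force: 0.0
```

Call:
servo_tool:
  increments:
    - [[0,0,0],[0,0,0],0.25]
    - [[0,0,0],[0,0,0],0.1]
    - [[0,0,0],[0,0,0],0.05]
    - [[0,0,0],[0,0,0],0.0]
    - [[0,0,0],[0,0,0],0.0]

```text
time: 55.25
tcp_pos: [0.5257, 0.0935, 0.1322]
ee_rot: [0.074, 0.997, -0.0, 0.0]
force: [-1.0, -5.3, 4.0]
width: 0.103
finger_force: 60.4
```

```bash
python3 g.py L 170 -505.4 124 81.5
```

```text
t 55.25 tcp [525.7  93.5 132.2] xl,yl [ 170.2 -506.1] F [-1.  -5.3  4. ] w 8.8 ff 60.4 q7 1.39
shift [ 0.0066 -0.0021  0.0819] turn [-0.0001  0.0001  0.0001]
```

Call:
servo_tool:
  increments:
    - [[0,0,0.03],[0,0,0],0]
    - [[0,0,0.06],[0,0,0],0]
    - [[0,0,0.08],[0,0,0],0]
    - [[0,0,0.085],[0,0,0],0]
    - [[0,0,0.085],[0,0,0],0]

```text
time: 55.75
tcp_pos: [0.5259, 0.0935, 0.1255]
ee_rot: [0.074, 0.997, 0.0, 0.001]
force: [-9.2, -6.9, 23.9]
width: 0.11
finger_force: 63.1
```

Call:
servo_tool:
  increments:
    - [[0,0,0],[0,0,0.02],0]
    - [[0,0,0],[0,0,0.04],0]
    - [[0,0,0],[0,0,0.06],0]
    - [[0,0,0],[0,0,0.08],0]
    - [[0,0,0],[0,0,0.08],0]

```text
time: 56.25
tcp_pos: [0.5259, 0.0932, 0.1255]
ee_rot: [0.322, 0.947, 0.0, 0.0]
force: [-9.1, -7.3, 24.4]
width: 0.11
finger_force: 63.3
```

```bash
python3 g.py L 170 -505.4 124 52.7; python3 -c "
from station import manip;print(manip.state()['wrist_torque'])"
```

```text
t 56.25 tcp [525.9  93.2 125.5] xl,yl [ 169.9 -506.4] F [-9.1 -7.3 24.4] w 9.3 ff 63.3 q7 0.93
shift [ 0.0091 -0.004   0.0148] turn [ 0.0001  0.0001 -0.0007]
[-1.6060767   2.16482303 -0.0245518 ]
```

Turning freely. Continue to the stop.

Call:
servo_tool:
  increments:
    - [[0,0,0],[0,0,0.02],0]
    - [[0,0,0],[0,0,0.04],0]
    - [[0,0,0],[0,0,0.06],0]
    - [[0,0,0],[0,0,0.08],0]
    - [[0,0,0],[0,0,0.08],0]

```text
time: 56.75
tcp_pos: [0.5258, 0.0929, 0.1254]
ee_rot: [0.547, 0.837, 0.0, 0.0]
force: [-11.2, -7.7, 26.5]
width: 0.107
finger_force: 63.6
```

Call:
servo_tool:
  increments:
    - [[0,0,0],[0,0,0.02],0]
    - [[0,0,0],[0,0,0.04],0]
    - [[0,0,0],[0,0,0.06],0]
    - [[0,0,0],[0,0,0.08],0]
    - [[0,0,0],[0,0,0.09],0]

```text
time: 57.25
tcp_pos: [0.5255, 0.0927, 0.1254]
ee_rot: [0.759, 0.651, -0.0, -0.0]
force: [-12.5, -8.1, 30.5]
width: 0.107
finger_force: 63.8
```

Call:
servo_tool:
  increments:
    - [[0,0,0],[0,0,0.005],0]
    - [[0,0,0],[0,0,0.005],0]
    - [[0,0,0],[0,0,0.005],0]

```text
time: 57.55
tcp_pos: [0.5254, 0.0927, 0.1254]
ee_rot: [0.768, 0.641, -0.0, -0.0]
force: [-12.3, -8.3, 30.0]
width: 0.104
finger_force: 64.0
```

```bash
python3 g.py L 170 -505.4 124 -8.5; python3 -c "
from station import manip;print(manip.state()['wrist_torque'])"
```

```text
t 57.55 tcp [525.4  92.7 125.4] xl,yl [ 169.4 -506. ] F [-12.3  -8.3  30. ] w 8.9 ff 64.0 q7 -0.05
shift [ 0.006  -0.0057  0.014 ] turn [-0.      0.0001 -0.0049]
[-1.92651212  2.90745681  0.39811191]
```

Call:
servo_tool:
  increments:
    - [[0,0,-0.03],[0,0,0],0]
    - [[0,0,-0.03],[0,0,0],0.2]
    - [[0,0,-0.03],[0,0,0],0.42]
    - [[0,0,-0.03],[0,0,0],0.42]

```text
time: 57.95
tcp_pos: [0.5252, 0.0954, 0.126]
ee_rot: [0.767, 0.642, 0.0, -0.0]
force: [0.2, -0.1, 0.1]
width: 0.418
finger_force: 0.0
```

Call:
servo_tool:
  increments:
    - [[0,0,-0.4],[0,0,0],0.42]
    - [[0,0,-0.8],[0,0,0],0.42]
    - [[0,0,-0.8],[0,0,0],0.3]

```text
time: 58.25
tcp_pos: [0.5279, 0.0948, 0.2108]
ee_rot: [0.767, 0.641, 0.003, 0.001]
force: [-0.1, -0.2, -0.7]
width: 0.299
finger_force: 0.0
```

Call:
servo_tool:
  increments:
    - [[-1.0,-0.8,0],[0,0,0],0]
    - [[-1.0,-0.8,0],[0,0,0],0]
    - [[-1.0,-0.8,0],[0,0,0],0]
    - [[-1.0,-0.8,0],[0,0,0],0]

```text
time: 58.65
tcp_pos: [0.4268, 0.0084, 0.2056]
ee_rot: [0.768, 0.64, 0.002, -0.003]
force: [1.0, 0.8, -0.9]
width: 0.001
finger_force: 0.0
```

Call:
servo_tool:
  increments:
    - [[-1.0,-0.2,0],[0,0,0],0]
    - [[-1.0,-0.2,0],[0,0,0],0]
    - [[-1.0,-0.2,0],[0,0,0],0]
    - [[-1.0,-0.2,0],[0,0,0],0]

```text
time: 59.05
tcp_pos: [0.3908, -0.0863, 0.206]
ee_rot: [0.769, 0.64, -0.0, -0.0]
force: [0.3, 0.6, -0.2]
width: -0.001
finger_force: 0.0
```

```bash
python3 g.py 470 56 120 -8.5; python3 - <<'E'
from m import *
A=np.radians(81.5);u=np.array([np.cos(A),np.sin(A)]);v=np.array([-u[1],u[0]])
im=[]
for n in("top","scene"):
    p,d=snap(n,"x");W=world(n,d);x,y,z=np.moveaxis(W,-1,0);xl=W[...,:2]@u-.276;yl=W[...,:2]@v+.505;H,S,V=cv2.split(cv2.cvtColor(p,cv2.COLOR_BGR2HSV))
    t=(abs(xl+.106)<.045)&(abs(yl)<.05)&(z>.1075)&(z<.128)
    for b in blobs(n,t,.118,8):
        c,s,a=rect(b);print(n,"wing",c,s,a,"uv",np.round([c@u-276,c@v+505],1),"z",np.round(np.percentile(z[t],[50,90])*1e3,1))
    bl=(x>.38)&(x<.68)&(y>.0)&(y<.12)&(z>.03)&(H>100)&(H<125)&(S>110)
    hm=cv2.fillConvexPoly(np.zeros((480,640),np.uint8),cv2.convexHull(np.argwhere(bl)[:,::-1].astype(np.int32)),1)>0
    w=hm&(S<60)&(V>150)&(z>.072)&(z<.084)&(x<.52)
    print(n,"btn",np.round(np.median(W[w],0)*1e3,1),w.sum(),np.round((W[w][:,:2].max(0)+W[w][:,:2].min(0))/2*1e3,1))
    c=(slice(220,310),slice(200,290)) if n=="top" else (slice(160,250),slice(310,400))
    im.append(cv2.resize(p[c],(390,390),interpolation=cv2.INTER_CUBIC))
cv2.imwrite("pics/c13.png",np.hstack(im))
E
```

```text
t 59.05 tcp [390.8 -86.3 206. ] xl,yl [ -27.6 -399.2] F [ 0.3  0.6 -0.2] w -0.1 ff 0.0 q7 -0.25
shift [1.5432 0.5219 0.8599] turn [-0.0001 -0.0001 -0.0054]
top wing [524.8  93.2] [38. 11.] 81.48 uv [-106.3   -0.3] z [117.6 120.3]
top btn [469.6  58.   77.2] 162 [468.7  57.3]
scene wing [532.9  88. ] [42. 21.] 81.96 uv [-110.2   -9. ] z [114.4 117.7]
scene btn [473.2  55.3  75.5] 93 [471.5  55.3]
```

View pics/c13.png

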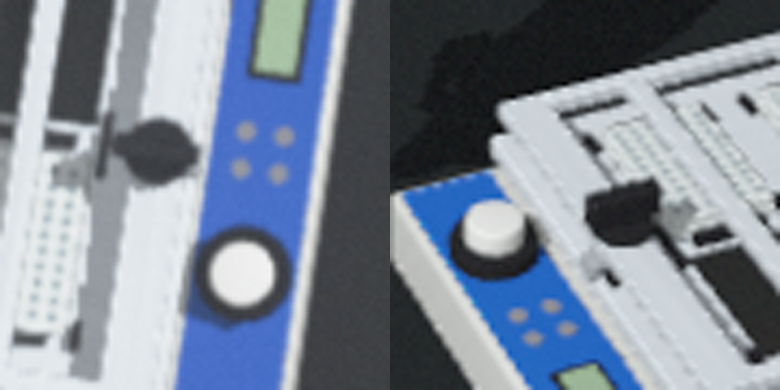

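The wing bar now points along the shaker's x (about (155,152)) and its top is caught at about 117 mm, so it is locked. The button is at about (470.5, 56.5) mm. I'll press it now.

Call:
servo_tool:
  increments:
    - [[0.8,0.25,0],[0,0,0],0]
    - [[0.8,0.25,0],[0,0,0],0]
    - [[0.8,0.25,0],[0,0,0],0]

```text
time: 59.45
tcp_pos: [0.4319, -0.004, 0.2062]
ee_rot: [0.764, 0.645, -0.0, 0.001]
force: [-0.7, -0.1, -0.1]
width: -0.0
finger_force: 0.0
```

Call:
servo_tool:
  increments:
    - [[0.74,0.27,0.5],[0,0,0],0]
    - [[0.74,0.27,0.5],[0,0,0],0]
    - [[0.74,0.27,0.7],[0,0,0],0]
    - [[0.74,0.27,0.7],[0,0,0],0]

```text
time: 59.85
tcp_pos: [0.4682, 0.0593, 0.1335]
ee_rot: [0.766, 0.643, -0.003, 0.0]
force: [0.0, -1.2, 0.0]
width: 0.002
finger_force: 0.0
```

```bash
python3 g.py 470.5 56.5 105 -8.5
```

```text
t 59.85 tcp [468.2  59.3 133.5] xl,yl [ 127.8 -454.3] F [ 0.  -1.2  0. ] w 0.1 ff 0.0 q7 -0.12
shift [-0.0217  0.0289  0.2852] turn [-0.0007  0.0009 -0.0041]
```

Call:
servo_tool:
  increments:
    - [[-0.022,0.029,0.1],[0,0.0009,0],0]
    - [[-0.022,0.029,0.26],[0,0.0009,0],0]
    - [[-0.022,0.029,0.26],[0,0.0009,0],0]
    - [[-0.022,0.029,0.26],[0,0.0009,0],0]

```text
time: 60.25
tcp_pos: [0.4724, 0.0549, 0.1112]
ee_rot: [0.767, 0.641, 0.002, -0.002]
force: [0.2, 0.1, 0.7]
width: -0.003
finger_force: 0.0
```

Call:
servo_tool:
  increments:
    - [[0,0,0.05],[0,0,0],0]
    - [[0,0,0.1],[0,0,0],0]
    - [[0,0,0.125],[0,0,0],0]
    - [[0,0,0.125],[0,0,0],0]

```text
time: 60.65
tcp_pos: [0.4727, 0.0554, 0.0978]
ee_rot: [0.767, 0.641, 0.002, -0.002]
force: [0.7, 0.8, 3.1]
width: -0.004
finger_force: 1.7
```

```bash
python3 g.py 470.5 56.5 93 -8.5
```

```text
t 60.65 tcp [472.7  55.4  97.8] xl,yl [ 124.7 -459.3] F [0.7 0.8 3.1] w -0.3 ff 1.7 q7 -0.04
shift [ 0.0064 -0.0233  0.0483] turn [ 0.0001 -0.001  -0.0047]
```

Contact; press to the stop.

Call:
servo_tool:
  increments:
    - [[0,0,0.03],[0,0,0],0]
    - [[0,0,0.045],[0,0,0],0]
    - [[0,0,0.045],[0,0,0],0]

```text
time: 60.95
tcp_pos: [0.4727, 0.0554, 0.0933]
ee_rot: [0.767, 0.641, 0.002, -0.002]
force: [1.9, 1.6, 5.6]
width: -0.001
finger_force: 2.8
```

Call:
servo_tool:
  increments:
    - [[0,0,0.025],[0,0,0],0]
    - [[0,0,0.025],[0,0,0],0]
    - [[0,0,0.025],[0,0,0],0]

```text
time: 61.25
tcp_pos: [0.473, 0.0554, 0.0926]
ee_rot: [0.767, 0.641, 0.003, -0.003]
force: [-10.8, 0.6, 34.1]
width: -0.001
finger_force: 17.0
```

Call:
servo_tool:
  increments:
    - [[0,0,-0.3],[0,0,0],0]
    - [[0,0,-0.8],[0,0,0],0]
    - [[0,0,-1.0],[0,0,0],0]
    - [[0,0,-1.0],[0,0,0],0]

```text
time: 61.65
tcp_pos: [0.4737, 0.0546, 0.1931]
ee_rot: [0.767, 0.641, 0.004, -0.002]
force: [0.8, -0.3, -0.2]
width: 0.002
finger_force: 0.0
```

Call:
servo_tool:
  increments:
    - [[-1.0,-0.3,-0.5],[0,0,0],0]
    - [[-1.0,-0.3,-0.5],[0,0,0],0]
    - [[-1.0,-0.3,-0.5],[0,0,0],0]
    - [[-1.0,-0.3,-0.5],[0,0,0],0]

```text
time: 62.05
tcp_pos: [0.4241, -0.0406, 0.2401]
ee_rot: [0.768, 0.64, 0.004, -0.003]
force: [0.0, 0.8, -0.5]
width: 0.0
finger_force: 0.0
```

```bash
python3 - <<'E'
from m import *
p,d=snap("scene","z");p2,d2=snap("top","z")
cv2.imwrite("pics/c14.png",np.vstack([cv2.resize(p[110:400,90:510],(640,440))[:300],cv2.resize(p2[180:330,115:515],(640,240))]) if 0 else np.hstack([cv2.resize(p[110:400,90:500],(400,283)),cv2.resize(p2[150:320,110:510],(400,170))[:170].copy() if 0 else cv2.copyMakeBorder(cv2.resize(p2[180:345,110:510],(400,165)),0,118,0,0,cv2.BORDER_CONSTANT)]))
E
```

```text
(no output)
```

View pics/scenez.png

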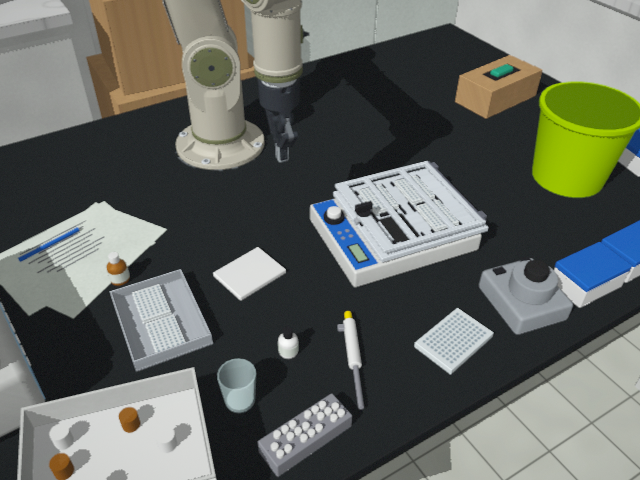

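The scene shows the frame shut at about (405,210), both used trays flat in the pan at about (158,318), the slab empty at (250,272) and the bystanders in place. The arm is clear, so I'm handing in.

```bash
python3 -c "
from station import manip;print(manip.hand_in())"
```

```text
the job is handed in; nothing more can be done
None
```

The job is handed in at about 62 s of the 210 s limit: both used trays lie flat in the pan, the three fresh trays sit in pockets 1, 2 and 3 (pocket 0 empty), and the frame was shut and locked before the start button was pressed to its stop and released.

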